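Pin a keel roller into its trailer bracket

ROBOT

A 7-joint arm with a two-finger parallel gripper is mounted at the origin on the work surface. World frame = base frame: x ahead of the robot, y to its left, z up, the work surface at z = 0. Lengths are in m, angles in rad, forces in N, time in s.
With the tool pointing down it reaches from about 0.4 to 0.875 m from the base axis. Payload 6.5 kg.
Tool frame: the origin (TCP) lies midway between the tips of the shut fingers; the grasp point (between the pads) lies 19 mm behind it (bot.grasp_offset is the distance from the TCP to the grasp point, in m); z points along the fingers, y is the direction in which the jaws open and shut (so a half turn about z gives the same grasp; the last joint's range is limited). The gripper opens to 85 mm and grips with 20 to 120 N. Pads are 22 mm wide; open, the fingers measure 114 mm over their backs; the gripper's body (76 mm by 85 mm) begins 54 mm behind the grasp point. The pads swing forward as they close: fully open they stand 13 mm farther back than shut.
Start: joints at [1.266, 0.536, -0.004, 1.538, 0.003, 1.067, -0.071], TCP at [0.154, -0.632, 0.231] pointing down, gripper open.
Joint ranges: [-2.7, 2.7], [-0.37, 2.16], [-1.27, 1.26], [0.24, 2.4], [-1.31, 4.45], [0.19, 1.91], [-2.76, 2.76]. Speed limits (rad/s): [2.39, 2.39, 3.14, 3.14, 3.14, 3.14, 3.14].

INTERFACE

Orientations are given as [roll, pitch, yaw] about the fixed x, y, z axes, in that order (R = Rz(yaw) Ry(pitch) Rx(roll)).
In Python, from station import monitor, imaging, ticket, bot gives the robot as it stands.
- The arm moves only by the tool send_rows, never from a script. Its argument "commands" is a list of rows, each a list of 7 numbers: the shift along the tool's x, y, z in m, then the turn, a rotation vector about the tool's x, y, z in degrees, then the closure, from -1 (fully open) to 1 (shut), so that 0 is half open. A call has 1 to 12 rows; each row is the pose to reach, as a shift and turn from the pose commanded when the call began, along the tool's axes at that moment; what a row does not reach only later rows make up. A row lasts 1/12 s, in which the tool goes at most 41.7 mm and 7.16 degrees, less where a joint would pass 70% of its speed; a pose out of reach is approached as far as the arm can. A call with a gripper value outside its range is refused whole. The fingers move at their own pace and stop on an object; the grip force is fixed at half the most. Time passes only in rows, so rows that repeat a pose let the fingers close. It gives the time, the measured TCP pose, the force and the opening at its end, in the units of the state.
- monitor.sense(): the state, without advancing time (a new reading comes with each control period).
- imaging.read_camera(name): name is "scene" or "top" or "wrist"; returns a dict with "image" (480x640x3 uint8, blue, green, red), "intrinsics" (3x3 intrinsics, pixels), "view" (4x4, takes a point from world to camera coordinates). Camera axes: x right, y down, z forward; pixel columns grow to the right and rows downward; lengths in m; the calibration is good to about 2 mm. A picture is of the moment at which its call begins. There is no depth.
- ticket.job_done(): hands the job in, once; it reports no verdict.
The state is a dict: "time": time; "joint_positions": joint angles; "dq": joint speeds; "joint_torque": joint torques, N m; "position": TCP position; "eef_rot": TCP orientation; "ft_force": force on the tool from outside, world axes, zero at the start; "torque": the same for the moment, N m; "width": finger opening in m.
Only numpy, scipy, OpenCV 4.12 (cv2) and the standard library are available. Lean on these libraries where they do the work, as an engineer would, in place of code of your own. Each camera call takes 0.05 s, during which the arm holds its last target.

TASK

Fit the black rubber roller to the galvanised bracket on the beam: lay it between the two upright ears with its bore in line with their holes, then pass the long hex-headed steel pin through ear, roller and far ear and push it fully home, until its head is against the outside of the ear (either side will do). Let go of everything, and leave the other things on the bench where they are.

Things in the scene. Friction and masses are not known exactly. Their poses are not given: they have to be found in the camera images.
- bracket: (mm) Fixed, galvanised: stub of box beam (60 wide, 40 high, 220 long along own y), on it a roller bracket: base plate 100 x 104 (along y) x 6, its top 46 above the bench, and two upright ears, 6 thick, 48 wide along own x, tops 104 above the bench, inner faces at own y = +-43, outer faces at +-49. Low feet (14 high) beside the beam's ends. Origin: centre of the beam's underside, on the bench; z up.
- bracket_axis (a point): (mm) Point midway between the ears on the line through their holes: both round, 17.5 across, on one level line along own y, 82 above the bench. Below it four U-bolt studs rise 16 above the base plate (nuts 17 wide, 8 high) at own x = +-36, y = +-31; they keep a roller that lies on the plate from rolling more than about 3 either way.
- roller: (mm) Loose black rubber roller, 0.16 to 0.26 kg, lying on its side: 74 long along own x, through bore 18 on that axis, diameter 64 at the ends (10 long each), narrowing to a waist of 44 over the middle 28. Origin: its centre. On the base plate its centre lies 4 below the hole line; the pin's nose, entering on the hole line, lifts it and it then hangs on the pin. Either end may face either ear.
- pin: (mm) Loose bright steel roller pin like a long hex bolt, about 0.24 kg, lying on the bench: shank diameter 16, 128 long under the head, head 24 across flats, 10 thick. The last 14 of the shank taper to a nose of 7 across. Own x runs on the axis from head to nose; origin midway along the shank. As it lies the nose points 2 degrees down: axis 12 above the bench at the head, 8 at the nose.
- pin_head (a point): (mm) Point on the pin's axis at the underside of its head (where the shank starts); axes as pin. With the pin home this point is in the plane of an ear's outer face, 49 from bracket_axis, and the nose stands 30 beyond the other ear.
- pin_nose (a point): Point on the pin's axis at the very end of its nose; axes as pin.
- short_bolt: (mm) Bystander: loose hex bolt, shank diameter 16, 60 long, same head (24 x 10), lying on the bench. Origin on its axis, midway along the shank; x from head to end.
- spanner: (mm) Bystander: loose flat spanner, 220 long along own x, 38 wide, 8 thick, lying on the bench. Origin: centre of its underside.
- grease_can: (mm) Bystander: loose can, diameter 60, 150 high, standing. Origin: centre of its underside.
- parts_bin: (mm) Bystander, fixed: white open-fronted shelf bin with stock, 200 along own x, 110 wide, 100 high. Origin: centre of its underside.
Not all that is in view belongs to the job. What is shaped like the pin but pink or turquoise is not meant.

How it is judged:
On the way, in this order (a step that is already met when the one before it is completed fails the run):
1. the roller lies between the two ears with its bore in line with their holes (x of roller in the frame of bracket between -0.006 and 0.006 m and y of roller in the frame of bracket between -0.008 and 0.008 m and z of roller in the frame of bracket between 0.0755 and 0.0845 m and angle between the x axis of roller and the y axis of bracket, either way round below 0.12 rad), for 0.2 s.
2. the pin has passed through one ear and the roller and its nose is in the hole of the far ear (all of step 1 and x of pin_nose in the frame of bracket between -0.006 and 0.006 m and z of pin_nose in the frame of bracket between 0.076 and 0.088 m and ((y of pin_head in the frame of bracket between 0.0465 and 0.1 m and y of pin_nose in the frame of bracket below -0.043 m) or (y of pin_head in the frame of bracket between -0.1 and -0.0465 m and y of pin_nose in the frame of bracket above 0.043 m))), for 0.1 s.
At the end, for the whole second after the job is handed in: Roller between the ears (centre within 8 mm of mid-gap, within 6 mm of the hole line); pin through both ears and the roller (ends of its shank within 6 mm of the hole line), head within 3 mm of one ear's outer face, nose out beyond the other; both at rest (all of step 1 and x of pin_head in the frame of bracket between -0.006 and 0.006 m and z of pin_head in the frame of bracket between 0.076 and 0.088 m and x of pin_nose in the frame of bracket between -0.006 and 0.006 m and z of pin_nose in the frame of bracket between 0.076 and 0.088 m and ((y of pin_head in the frame of bracket between 0.0465 and 0.052 m and y of pin_nose in the frame of bracket below -0.07 m) or (y of pin_head in the frame of bracket between -0.052 and -0.0465 m and y of pin_nose in the frame of bracket above 0.07 m)) and linear speed of each of roller, pin below 0.02 m/s); the robot touches nothing.
It fails at once if the short bolt moved by more than 30 mm (distance of short_bolt from where it was at the start of the episode above 0.03 m).
It fails at once if the spanner moved by more than 30 mm (distance of spanner from where it was at the start of the episode above 0.03 m).
It fails at once if the grease can moved by more than 30 mm (distance of grease_can from where it was at the start of the episode above 0.03 m).
It also fails if it takes over 72 s, if anything falls off the work surface, if the arm or the gripper's body presses on something with over 40 N, if the wrist force passes 120 N, or if a joint passes its speed limit or range.

## Working session

There is one attempt and no reset: what is moved stays moved. The work goes in short steps, Python scripts to look and compute and a tool call to move; the robot and the scene stay as the last step left them, time stands still between calls to the robot, and variables do not carry over. Pictures are saved under pics/ and viewed, and the job is handed in when it is done.

Besides the shell and the picture viewer there is one more tool, called after "Emit:" as name(argument=value, ...) on one line, values as JSON. send_rows: Moves the arm, as the interface text tells. Its arguments: {"type":"object","properties":{"commands":{"type":"array","items":{"type":"array","items":{"type":"number"}}}},"required":["commands"]}

```bash
ls; mkdir -p pics; python3 - <<'E'
from station import monitor, imaging, ticket, bot
import cv2
s=monitor.sense()
for k,v in s.items(): print(k,v)
print(bot, [a for a in dir(bot) if a[0]!='_'])
for n in ("scene","top","wrist"):
    d=imaging.read_camera(n); cv2.imwrite(f"pics/{n}0.png",d["image"]); print(n,d["intrinsics"],d["view"])
E
```

```text
pics
time 0.0
joint_positions [ 1.26579413  0.53717784 -0.00443758  1.53888505  0.00258629  1.067296
 -0.07121478]
dq [ 0.00123607 -0.00143796  0.00010803  0.00049276 -0.0004067  -0.00163947
 -0.0022634 ]
joint_torque [ 2.13144659e-05 -5.83407068e+01  1.04888186e+00 -2.59105879e+01
  1.24226886e-02  9.53986833e-03  6.49759926e-06]
position [ 0.1535837  -0.63093583  0.23040089]
eef_rot [-3.13983610e+00  1.17652342e-04  2.38851972e-01]
ft_force [ 0.72839706 -0.18720133 -0.32752989]
torque [ 0.00426146  0.02131111 -0.05462865]
width 0.08560145378959363
<Robot object at 0x7f95e9183a10> ['IKError', 'grasp_offset']
scene [[609.25319995   0.         328.03784754]
 [  0.         609.25319995 236.9454487 ]
 [  0.           0.           1.        ]] [[ 0.79907609  0.60122536  0.00233622 -0.39105518]
 [ 0.42071347 -0.55637715 -0.71655051 -0.225724  ]
 [-0.42950852  0.57356127 -0.69753129  1.88485239]
 [ 0.          0.          0.          1.        ]]
top [[521.25509122   0.         320.84848507]
 [  0.         521.25509122 232.94215351]
 [  0.           0.           1.        ]] [[-0.02452771 -0.9992613  -0.02958457 -0.05364833]
 [-0.99582978  0.02702329 -0.08713663  0.57886722]
 [ 0.08787174  0.02732393 -0.99575698  1.24895206]
 [ 0.          0.          0.          1.        ]]
wrist [[348.24332861   0.         317.13555388]
 [  0.         348.24332861 240.85629386]
 [  0.           0.           1.        ]] [[ 0.2365397  -0.97162053 -0.00158868 -0.64932024]
 [-0.93550078 -0.22818747  0.26975688 -0.03465481]
 [-0.26246384 -0.062322   -0.96292715  0.3785281 ]
 [ 0.          0.          0.          1.        ]]
```

View pics/scene0.png

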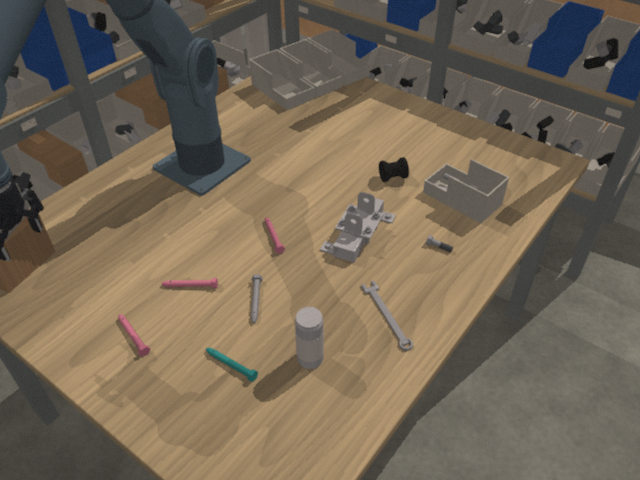

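View pics/top0.png

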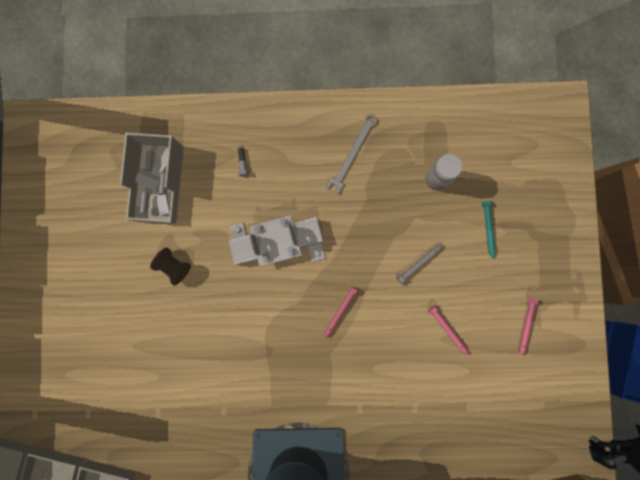

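View pics/wrist0.png

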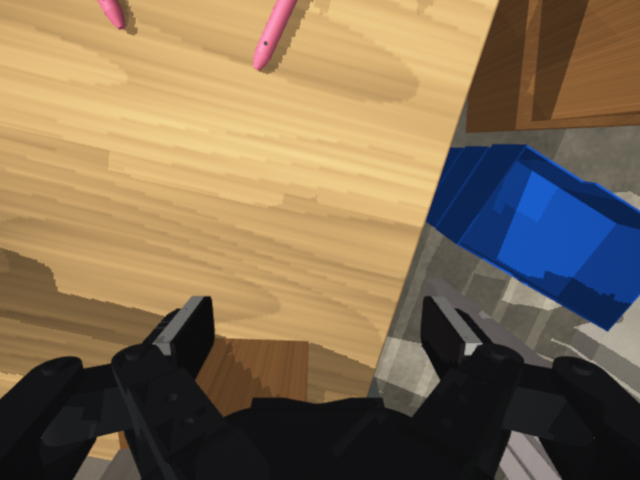

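```bash
cat > h.py <<'E'
import numpy as np, cv2
from station import monitor, imaging, ticket, bot
from scipy.spatial.transform import Rotation as R
def ray(d,uv):
    K,V=d["intrinsics"],d["view"]
    r=V[:3,:3].T@np.linalg.inv(K)@np.array([uv[0],uv[1],1.]); c=-V[:3,:3].T@V[:3,3]
    return c,r/np.linalg.norm(r)
def plane(d,uv,z):
    c,r=ray(d,uv); return c+r*(z-c[2])/r[2]
def proj(d,p):
    q=d["view"][:3,:3]@np.asarray(p)+d["view"][:3,3]; q=d["intrinsics"]@q; return q[:2]/q[2]
def tri(*obs):
    A=np.zeros((3,3));b=np.zeros(3)
    for d,uv in obs:
        c,r=ray(d,uv);P=np.eye(3)-np.outer(r,r);A+=P;b+=P@c
    return np.linalg.solve(A,b)
def cam(n,name=None,crop=None,scale=1):
    d=imaging.read_camera(n)
    if name:
        im=d["image"]
        if crop: x0,y0,x1,y1=crop; im=im[y0:y1,x0:x1]
        cv2.imwrite(f"pics/{name}.png",cv2.resize(im,None,fx=scale,fy=scale,interpolation=cv2.INTER_CUBIC))
    return d
def toolR():
    return R.from_euler('xyz',monitor.sense()["eef_rot"]).as_matrix()
E
python3 - <<'E'
from h import *
a=cam("top","t1",(220,200,340,280),6)
b=cam("top","t2",(380,220,480,300),7)
c=cam("top","t3",(140,235,210,295),8)
s=cam("scene","s1",(230,160,420,300),4)
for z,uv in ((.01,(421,264)),(.04,(171,266)),(.1,(277,240)),(0.01,(243,162)),(.15,(447,168))): print(uv,plane(a,uv,z).round(3))
s=cam("scene","s2",(230,260,330,380),5)
E
```

```text
(421, 264) [ 0.496 -0.311  0.01 ]
(171, 266) [0.505 0.296 0.04 ]
(277, 240) [0.557 0.031 0.1  ]
(243, 162) [0.763 0.123 0.01 ]
(447, 168) [ 0.703 -0.354  0.15 ]
```

View pics/t1.png

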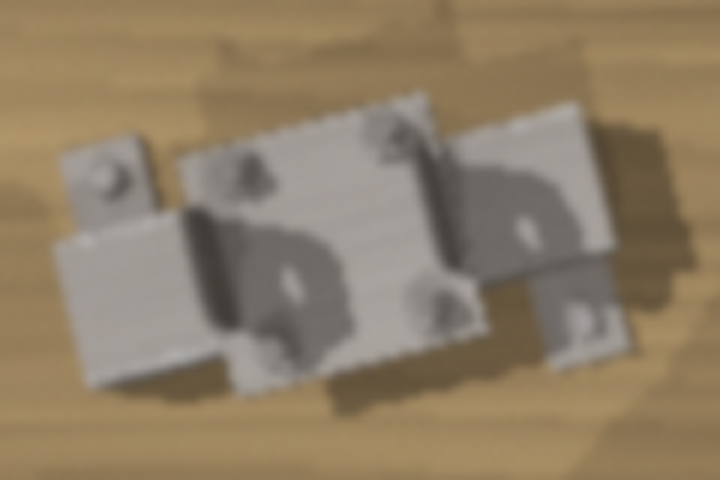

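View pics/t2.png

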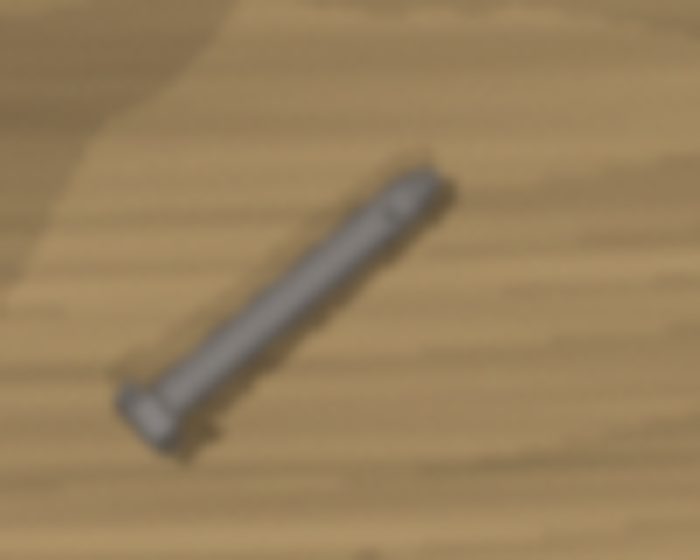

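View pics/t3.png

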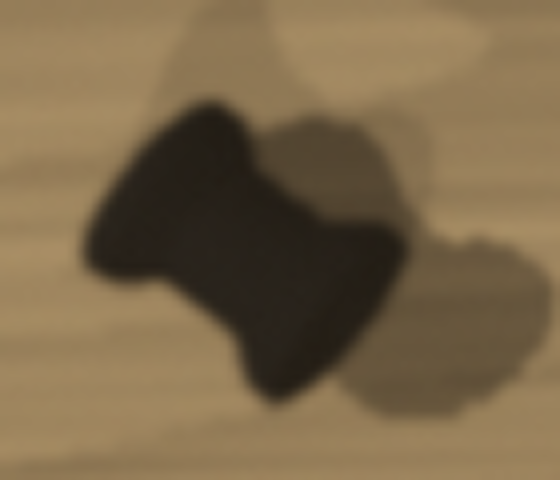

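View pics/s1.png

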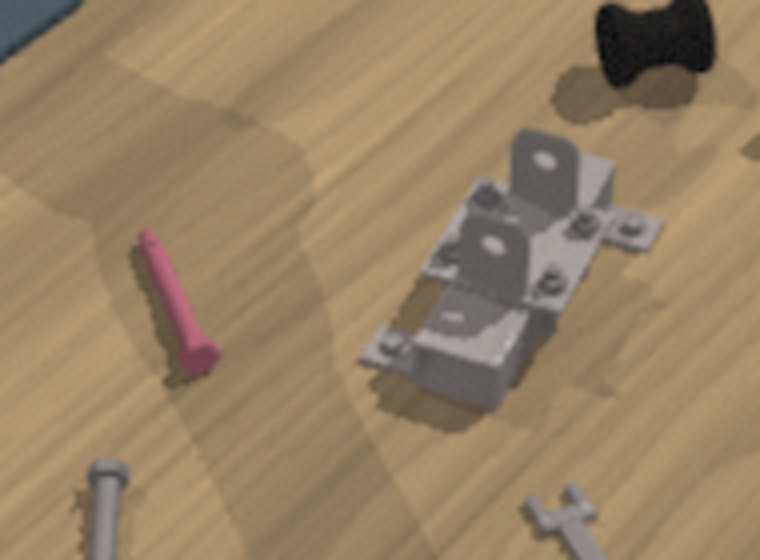

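View pics/s2.png

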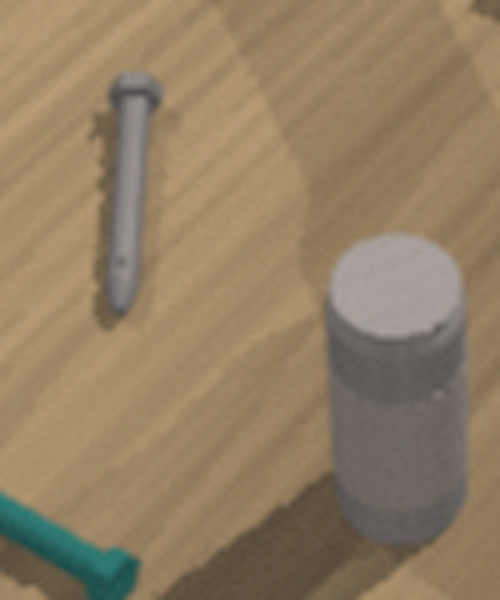

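```bash
cat >> h.py <<'E'
def goto(p,yaw_deg,tilt=None):
    """prints shift (tool axes) & rotvec deg for target pose with tool down"""
    s=monitor.sense(); R0=toolR(); 
    Rt=(R.from_euler('z',yaw_deg,degrees=True)*R.from_euler('x',180,degrees=True)).as_matrix()
    if tilt is not None: Rt=Rt@R.from_rotvec(np.radians(tilt)).as_matrix()
    d=R0.T@(np.asarray(p)-s["position"]); rv=np.degrees(R.from_matrix(R0.T@Rt).as_rotvec())
    print("shift",d.round(4),"rot",rv.round(2))
E
python3 - <<'E'
from h import *
d=imaging.read_camera("wrist"); V=d["view"];c=-V[:3,:3].T@V[:3,3]
print("cam in tool",toolR().T@(c-monitor.sense()["position"]), "\n",toolR().T@V[:3,:3].T)
t=imaging.read_camera("top"); s=imaging.read_camera("scene")
# roller by darkness
def blob(d,roi,th=45):
    x0,y0,x1,y1=roi; m=(d["image"][y0:y1,x0:x1].max(2)<th).astype(np.uint8)
    n,l,st,ce=cv2.connectedComponentsWithStats(m); i=1+st[1:,4].argmax()
    cs,_=cv2.findContours((l==i).astype(np.uint8),0,2); r=cv2.minAreaRect(cs[0]); print(st[i],ce[i]+[x0,y0],r)
    return ce[i]+[x0,y0]
a=blob(t,(140,235,210,295)); b=blob(s,(370,145,420,195))
print(tri((t,a),(s,b)),plane(t,a,.032),plane(s,b,.032))
goto((0.42,-0.27,0.33),128)
E
```

```text
cam in tool [ 0.06873585  0.00022796 -0.14225748] 
 [[-7.45134130e-05 -9.62954286e-01 -2.69664677e-01]
 [ 9.99999986e-01 -3.06593402e-05 -1.66836344e-04]
 [ 1.52388031e-04 -2.69664686e-01  9.62954274e-01]]
[ 12  14  38  35 641] [170.52730109 265.72698908] ((30.416215896606445, 30.802701950073242), (33.672828674316406, 23.600391387939453), 36.02737045288086)
[  9  13  29  24 454] [393.26872247 169.35022026] ((23.4420166015625, 24.320568084716797), (19.412879943847656, 28.25392723083496), 79.2156982421875)
[0.50671784 0.29996552 0.03093142] [0.5064178  0.29938455 0.032     ] [0.50760744 0.29905761 0.032     ]
shift [ 0.3443 -0.2883 -0.0987] rot [-1.0000e-02  0.0000e+00 -1.1432e+02]
```

Emit:
send_rows(commands=[[0.344, -0.288, -0.099, 0, 0, -57, -1], [0.344, -0.288, -0.099, 0, 0, -114, -1], [0.344, -0.288, -0.099, 0, 0, -114, -1], [0.344, -0.288, -0.099, 0, 0, -114, -1], [0.344, -0.288, -0.099, 0, 0, -114, -1], [0.344, -0.288, -0.099, 0, 0, -114, -1], [0.344, -0.288, -0.099, 0, 0, -114, -1], [0.344, -0.288, -0.099, 0, 0, -114, -1], [0.344, -0.288, -0.099, 0, 0, -114, -1], [0.344, -0.288, -0.099, 0, 0, -114, -1], [0.344, -0.288, -0.099, 0, 0, -114, -1], [0.344, -0.288, -0.099, 0, 0, -114, -1]])

```text
time: 1.55
position: [0.4257, -0.2626, 0.3328]
eef_rot: [3.136, 0.0, 1.757]
ft_force: [1.1, 1.5, 0.5]
width: 0.0858
```

Emit:
send_rows(commands=[[0, 0, 0, 0, 0, -29, -1], [0, 0, 0, 0, 0, -29, -1], [0, 0, 0, 0, 0, -29, -1], [0, 0, 0, 0, 0, -29, -1], [0, 0, 0, 0, 0, -29, -1]])

```text
time: 1.97
position: [0.4198, -0.2704, 0.3304]
eef_rot: [-3.142, 0.0, 2.249]
ft_force: [-0.3, -0.1, 0.3]
width: 0.0851
```

```bash
python3 - <<'E'
from h import *
s=monitor.sense();print(s["time"],s["position"],s["eef_rot"],s["joint_positions"])
cam("wrist","w1")
goto((0.45,0.03,0.33),104)
E
```

```text
1.9667 [ 0.41979853 -0.27038161  0.33037919] [-3.14156203e+00  1.66789190e-04  2.24936873e+00] [ 0.94950926  0.21989611 -0.54451693  1.78189028  0.12296367  1.17337324
  1.04652133]
shift [0.2162 0.2108 0.0003] rot [0.000e+00 1.000e-02 2.453e+01]
```

View pics/w1.png

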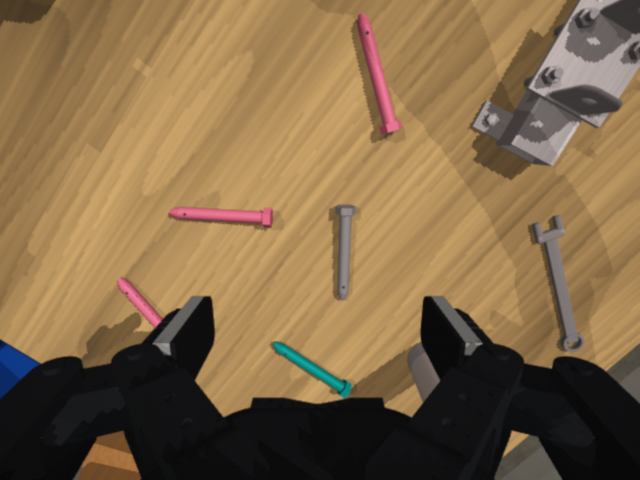

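The wrist view shows the steel pin with its head at (345,210) and its nose at (342,297). The pink and turquoise decoys are around it.

Emit:
send_rows(commands=[[0.216, 0.211, 0, 0, 0, 24.5, -1], [0.216, 0.211, 0, 0, 0, 24.5, -1], [0.216, 0.211, 0, 0, 0, 24.5, -1], [0.216, 0.211, 0, 0, 0, 24.5, -1], [0.216, 0.211, 0, 0, 0, 24.5, -1], [0.216, 0.211, 0, 0, 0, 24.5, -1], [0.216, 0.211, 0, 0, 0, 24.5, -1], [0.216, 0.211, 0, 0, 0, 24.5, -1], [0.216, 0.211, 0, 0, 0, 24.5, -1], [0.216, 0.211, 0, 0, 0, 24.5, -1], [0.216, 0.211, 0, 0, 0, 24.5, -1]])

```text
time: 2.93
position: [0.4498, 0.0289, 0.3302]
eef_rot: [-3.141, 0.001, 1.814]
ft_force: [0.3, -1.6, 0.1]
width: 0.0853
```

```bash
python3 - <<'E'
from h import *
s=monitor.sense();print(s["time"],s["position"],s["eef_rot"],s["joint_positions"])
d=cam("wrist","w2",(200,40,600,340),2)
import pickle; pickle.dump(d,open("w2.pkl","wb"))
goto((0.507,0.299,0.25),54.5)
E
```

```text
2.9333 [0.44981135 0.02892763 0.33016931] [-3.14111609e+00  6.11187707e-04  1.81408224e+00] [ 0.51255709  0.14443373 -0.73756026  1.88107442  0.10664622  1.15585482
 -0.01968555]
shift [0.2489 0.1205 0.0799] rot [-2.00e-02  5.00e-02  4.94e+01]
```

View pics/w2.png

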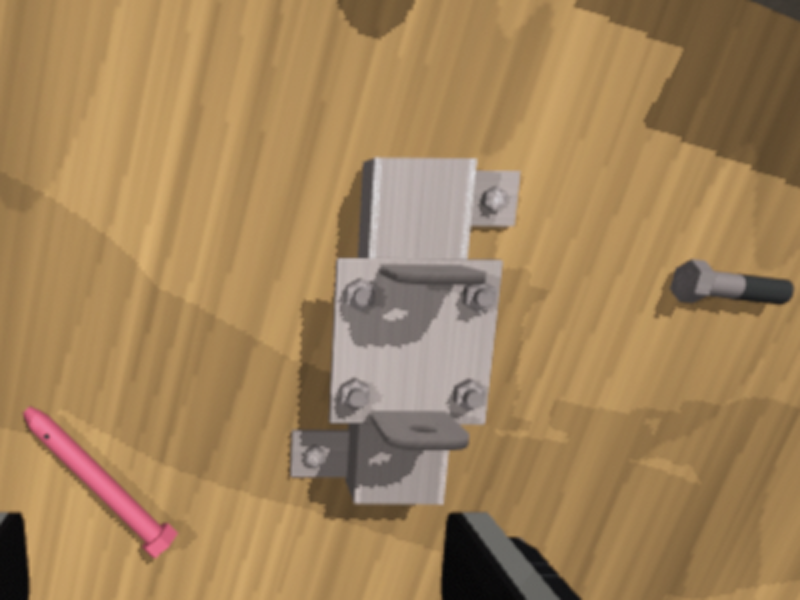

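The wrist crop shows the bracket. The plate corners are at about (338,258), (501,261), (486,423) and (331,421) in crop pixels. The beam ends are near y=158 and y=503. I'll cast these onto their known heights.

```bash
python3 - <<'E'
from h import *
import pickle; d=pickle.load(open("w2.pkl","rb"))
# subpixel-refine corners by upscaled grey; print world pts
f=lambda p:(p[0]/2+200-.25,p[1]/2+40-.25)
pl=[(338,258),(501,261),(486,423),(331,421)]
bm=[(375,158),(476,158),(443,503),(354,503)]
P=[plane(d,f(p),.046) for p in pl]; B=[plane(d,f(p),.040) for p in bm]
for Q in (P,B):
    Q=np.array(Q); print(Q.round(4).tolist()); print("c",Q.mean(0), "ang", [np.degrees(np.arctan2(*(a-b)[[1,0]])).round(2) for a,b in ((Q[0],Q[3]),(Q[1],Q[2]))], np.linalg.norm(Q-np.roll(Q,1,0),axis=1).round(4))
st=[(493,199),(315,456)]
Q=[plane(d,f(p),.018) for p in st];print(Q,np.mean(Q,0))
st=[(362,296),(484,297),(470,397),(354,397)]
Q=np.array([plane(d,f(p),.060) for p in st]);print(Q.mean(0),np.linalg.norm(Q-np.roll(Q,1,0),axis=1))
E
```

```text
[[0.5012, 0.0812, 0.046], [0.5969, 0.1031, 0.046], [0.6224, 0.0042, 0.046], [0.5255, -0.0184, 0.046]]
c [0.56147417 0.04251139 0.046     ] ang [np.float64(103.72), np.float64(104.46)] [0.1025 0.0982 0.1021 0.0995]
[[0.5071, 0.1416, 0.04], [0.5646, 0.1559, 0.04], [0.6159, -0.0574, 0.04], [0.5578, -0.0718, 0.04]]
c [0.56134227 0.04206599 0.04      ] ang [np.float64(103.36), np.float64(103.51)] [0.2193 0.0593 0.2193 0.0598]
[array([0.58968842, 0.13849472, 0.018     ]), array([ 0.52779284, -0.05297372,  0.018     ])] [0.55874063 0.0427605  0.018     ]
[0.56017363 0.04219335 0.06      ] [0.06178262 0.07202091 0.06122519 0.07120636]
```

Emit:
send_rows(commands=[[0.249, 0.12, 0.08, 0, 0, 49.4, -1], [0.249, 0.12, 0.08, 0, 0, 49.4, -1], [0.249, 0.12, 0.08, 0, 0, 49.4, -1], [0.249, 0.12, 0.08, 0, 0, 49.4, -1], [0.249, 0.12, 0.08, 0, 0, 49.4, -1], [0.249, 0.12, 0.08, 0, 0, 49.4, -1], [0.249, 0.12, 0.08, 0, 0, 49.4, -1], [0.249, 0.12, 0.08, 0, 0, 49.4, -1], [0.249, 0.12, 0.08, 0, 0, 49.4, -1], [0.249, 0.12, 0.08, 0, 0, 49.4, -1], [0.249, 0.12, 0.08, 0, 0, 49.4, -1], [0.249, 0.12, 0.08, 0, 0, 49.4, -1]])

```text
time: 3.98
position: [0.5065, 0.2983, 0.2503]
eef_rot: [3.14, 0.001, 0.952]
ft_force: [0.2, 0.1, -0.1]
width: 0.0855
```

```bash
python3 - <<'E'
from h import *
s=monitor.sense();print(s["time"],s["position"],s["eef_rot"],s["joint_positions"])
d=cam("wrist","w3")
m=(d["image"][:300].max(2)<60).astype(np.uint8); m[:,:215]=0; m[:,425:]=0
n,l,st,ce=cv2.connectedComponentsWithStats(m); i=1+st[1:,4].argmax()
cs,_=cv2.findContours((l==i).astype(np.uint8),0,2); r=cv2.minAreaRect(max(cs,key=len)); print(st[i],ce[i],r)
print(plane(d,ce[i],.032), plane(d,r[0],.036))
E
```

```text
3.9833 [0.5065435  0.29833886 0.2503247 ] [3.14038591e+00 8.98519608e-04 9.52055312e-01] [-0.14836311  0.48579979 -0.62980539  1.66099484  0.31547915  1.0987072
 -1.48711468]
[ 285  173   62   79 3877] [315.31364457 211.36781016] ((315.4677429199219, 211.9666748046875), (60.139461517333984, 78.36651611328125), 0.9391909241676331)
[0.50528904 0.29855365 0.032     ] [0.50550989 0.29856299 0.036     ]
```

View pics/w3.png

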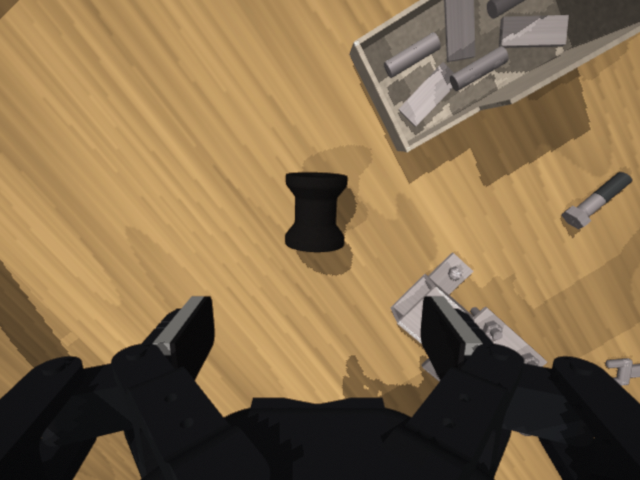

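Roller waist centre is at pixel (315,211), well lined up with the jaws. Next I descend and grip it.

Emit:
send_rows(commands=[[0, 0, 0.18, 0, 0, 0, -1], [0, 0, 0.18, 0, 0, 0, -1], [0, 0, 0.18, 0, 0, 0, -1], [0, 0, 0.18, 0, 0, 0, -1], [0, 0, 0.18, 0, 0, 0, -1], [0, 0, 0.21, 0, 0, 0, -1], [0, 0, 0.239, 0, 0, 0, -1], [0, 0, 0.239, 0, 0, 0, -1], [0, 0, 0.239, 0, 0, 0, -1]])

```text
time: 4.78
position: [0.5057, 0.2999, 0.0118]
eef_rot: [-3.142, 0.001, 0.954]
ft_force: [-0.0, 1.0, 0.6]
width: 0.0853
```

Emit:
send_rows(commands=[[0, 0, 0, 0, 0, 0, 1], [0, 0, 0, 0, 0, 0, 1], [0, 0, 0, 0, 0, 0, 1], [0, 0, 0, 0, 0, 0, 1], [0, 0, 0, 0, 0, 0, 1], [0, 0, 0, 0, 0, 0, 1], [0, 0, 0, 0, 0, 0, 1], [0, 0, 0, 0, 0, 0, 1]])

```text
time: 5.45
position: [0.5066, 0.3015, 0.0134]
eef_rot: [3.14, -0.002, 0.955]
ft_force: [-1.3, -1.4, 10.9]
width: 0.0427
```

Emit:
send_rows(commands=[[0, 0, -0.04, 0, 0, 0, 1], [0, 0, -0.08, 0, 0, 0, 1], [0, 0, -0.12, 0, 0, 0, 1], [0, 0, -0.16, 0, 0, 0, 1], [0, 0, -0.16, 0, 0, 0, 1], [0, 0, -0.16, 0, 0, 0, 1]])

```text
time: 5.95
position: [0.5069, 0.3018, 0.1743]
eef_rot: [3.139, -0.005, 0.955]
ft_force: [-0.6, 0.5, -3.3]
width: 0.0428
```

```bash
python3 - <<'E'
from h import *
s=monitor.sense();print(s["time"],s["position"],s["eef_rot"],s["width"],s["ft_force"])
d=cam("wrist","w4"); cam("scene","s4",(300,80,460,260),4)
goto((0.5613,0.0421,0.17),103.45)
E
```

```text
5.95 [0.50690295 0.30179471 0.17432783] [ 3.13888207 -0.00498362  0.95493661] 0.04280094331152135 [-0.6194979  0.4957122 -3.3332585]
shift [-0.1781  0.195   0.001 ] rot [-3.000e-02  7.000e-02 -4.873e+01]
```

View pics/w4.png

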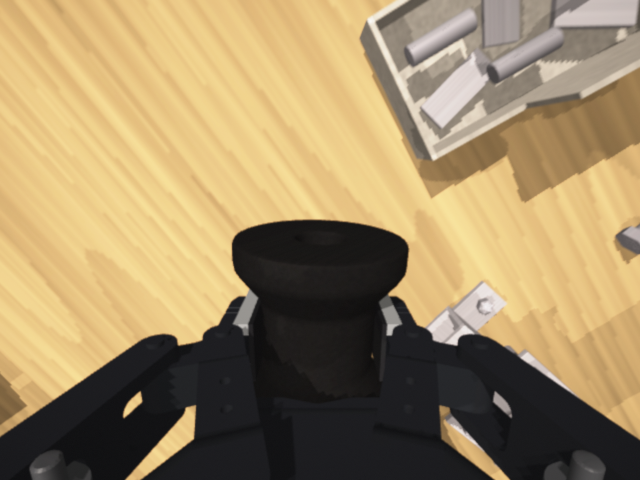

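View pics/s4.png

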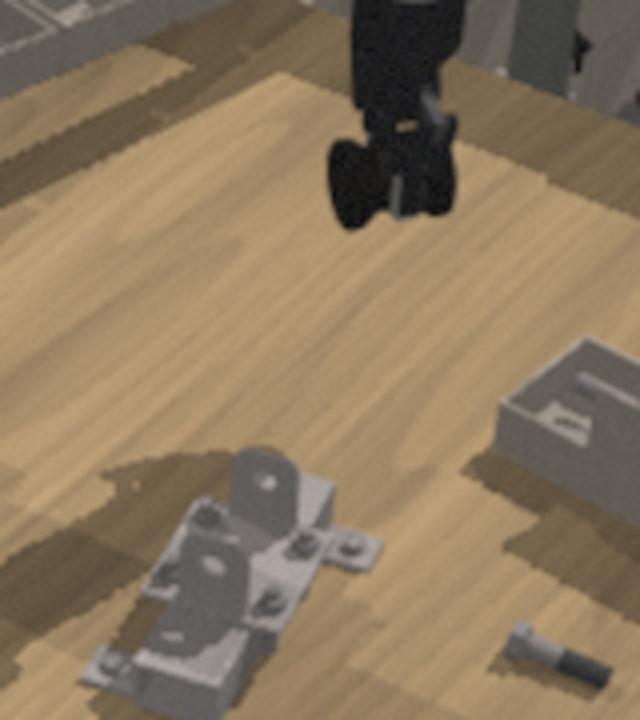

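The roller is held level at the waist, and its near end face is visible at (320,240). I carry it over the bracket.

Emit:
send_rows(commands=[[-0.177, 0.195, 0, 0, 0, -48.7, 1], [-0.177, 0.195, 0, 0, 0, -48.7, 1], [-0.177, 0.195, 0, 0, 0, -48.7, 1], [-0.177, 0.195, 0, 0, 0, -48.7, 1], [-0.177, 0.195, 0, 0, 0, -48.7, 1], [-0.177, 0.195, 0, 0, 0, -48.7, 1], [-0.177, 0.195, 0, 0, 0, -48.7, 1], [-0.177, 0.195, 0, 0, 0, -48.7, 1], [-0.177, 0.195, 0, 0, 0, -48.7, 1], [-0.177, 0.195, 0, 0, 0, -48.7, 1], [-0.177, 0.195, 0, 0, 0, -48.7, 1], [-0.177, 0.195, 0, 0, 0, -48.7, 1]])

```text
time: 7.05
position: [0.5619, 0.0456, 0.1711]
eef_rot: [-3.141, -0.001, 1.807]
ft_force: [0.5, -0.3, -2.0]
width: 0.0426
```

```bash
python3 - <<'E'
from h import *
s=monitor.sense();print(s["time"],s["position"],s["eef_rot"],s["width"],s["ft_force"])
d=cam("wrist","w5"); e=cam("scene","s5",(310,150,430,270),5)
goto((0.5610,0.0436,0.115),103.45)
E
```

```text
7.05 [0.56188344 0.04564235 0.17109075] [-3.14121349e+00 -6.02865663e-04  1.80743433e+00] 0.042592278822167096 [ 0.52265347 -0.25072499 -1.9780092 ]
shift [-0.0011 -0.0014  0.0563] rot [-0.01 -0.01  0.07]
```

View pics/w5.png

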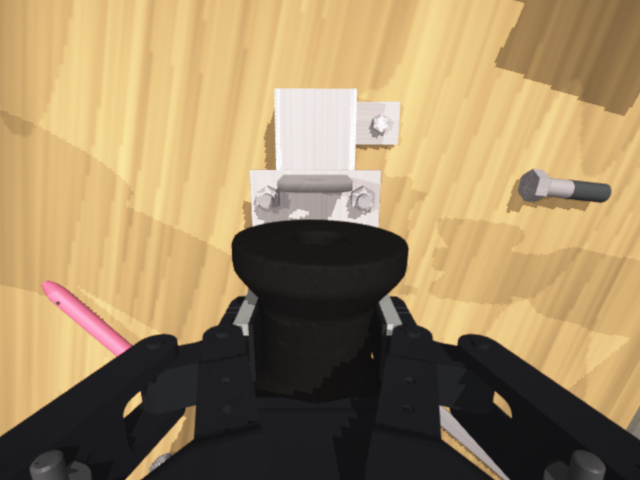

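View pics/s5.png

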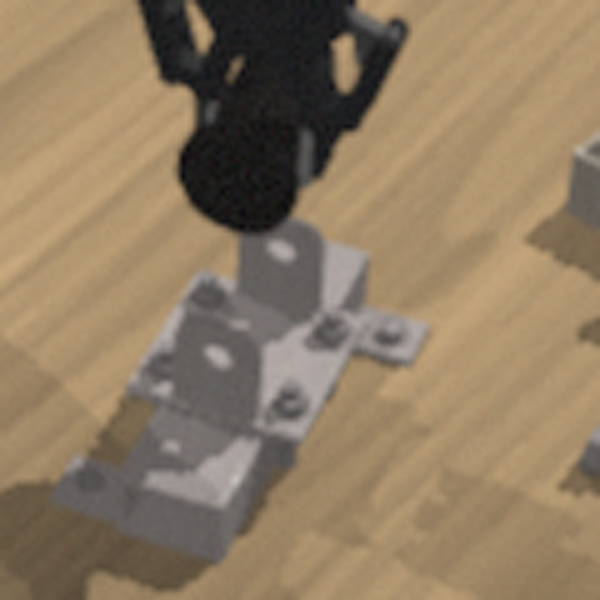

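```bash
cat >> h.py <<'E'
BC=np.array([0.5613,0.0421,0]);BA=np.radians(103.45)
BY=np.array([np.cos(BA),np.sin(BA),0]);BX=np.array([np.sin(BA),-np.cos(BA),0])
def bp(x,y,z): return BC+BX*x+BY*y+np.array([0,0,z])
E
python3 - <<'E'
from h import *
d=imaging.read_camera("wrist")
g=cv2.imwrite("pics/w5b.png",cv2.resize(d["image"][70:240,220:430],None,fx=3.8,fy=3.5))
for n,p in dict(b1=(-.03,.11,.04),b2=(.03,.11,.04),p1=(-.05,.052,.046),p2=(.05,.052,.046),e1=(-.015,.049,.104),e2=(.015,.049,.104)).items(): print(n,proj(d,bp(*p)).round(1))
e=imaging.read_camera("scene"); t=imaging.read_camera("top")
for n,p in dict(h1=(0,-.049,.082),h2=(0,.043,.082),b1=(-.03,-.11,.04),b2=(.03,-.11,.04)).items(): print(n,proj(e,bp(*p)).round(1),((proj(e,bp(*p))-[310,150])*5).round())
print([((proj(t,bp(*p))-[220,200])*6).round() for p in ((-.05,.052,.046),(.05,.052,.046),(-.05,-.052,.046),(.05,-.052,.046),(-.03,.11,.04),(.03,-.11,.04))])
E
```

```text
b1 [273.3  87.1]
b2 [355.9  87.2]
p1 [248.3 169. ]
p2 [380.9 169.1]
e1 [288.8 181.1]
e2 [339.1 181.2]
h1 [352.5 221.3] [213. 357.]
h2 [365.3 200.1] [276. 250.]
b1 [332.5 244.8] [112. 474.]
b2 [354.  251.4] [220. 507.]
[array([234., 394.]), array([173., 154.]), array([485., 327.]), array([423.,  87.]), array([ 85., 384.]), array([575.,  99.])]
```

View pics/w5b.png

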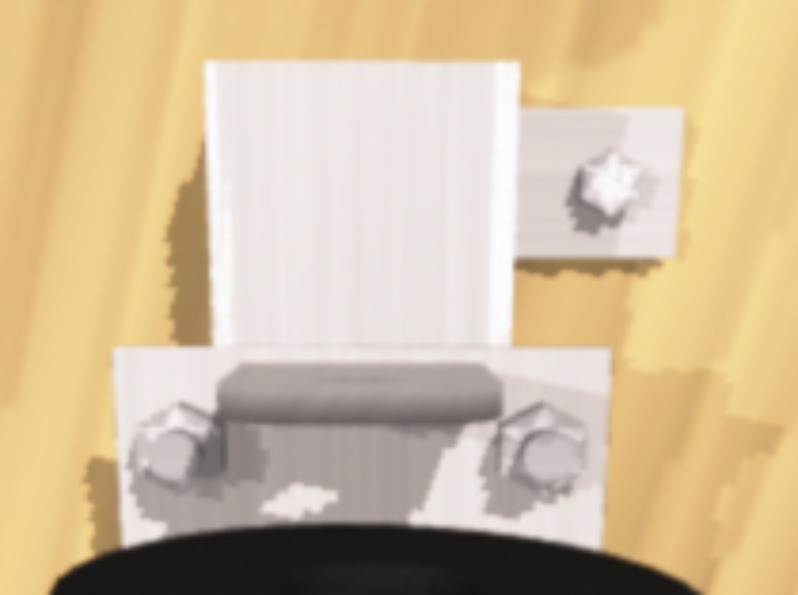

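The beam and plate corners project to within 1 px of where they appear, so the bracket pose holds. I lower the roller.

```bash
python3 - <<'E'
from h import *
print(monitor.sense()["position"]);goto((0.5607,0.0446,0.062),103.45)
E
```

```text
[0.5623926  0.04425562 0.1713592 ]
shift [ 0.0007 -0.0016  0.1094] rot [0.01 0.01 0.02]
```

Emit:
send_rows(commands=[[0.0005, -0.001, 0.02, 0, 0, 0, 1], [0.0005, -0.001, 0.04, 0, 0, 0, 1], [0.0005, -0.001, 0.06, 0, 0, 0, 1], [0.0005, -0.001, 0.08, 0, 0, 0, 1], [0.0005, -0.001, 0.095, 0, 0, 0, 1], [0.0005, -0.001, 0.105, 0, 0, 0, 1], [0.0005, -0.001, 0.11, 0, 0, 0, 1], [0.0005, -0.001, 0.11, 0, 0, 0, 1]])

```text
time: 7.97
position: [0.561, 0.0441, 0.0606]
eef_rot: [-3.141, -0.0, 1.805]
ft_force: [0.6, -0.3, -1.4]
width: 0.0432
```

```bash
python3 - <<'E'
from h import *
s=monitor.sense();print(s["time"],s["position"],s["eef_rot"],s["width"],s["ft_force"])
d=cam("wrist","w6"); e=cam("scene","s6",(310,150,430,270),5)
E
```

```text
7.9667 [0.56101545 0.04410172 0.0606166 ] [-3.14055133e+00 -2.34987163e-04  1.80531063e+00] 0.04319176722973005 [ 0.64980417 -0.31216382 -1.43097713]
```

View pics/w6.png

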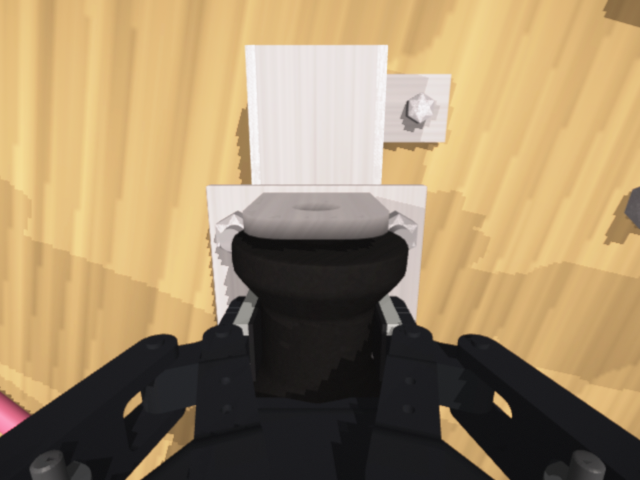

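View pics/s6.png

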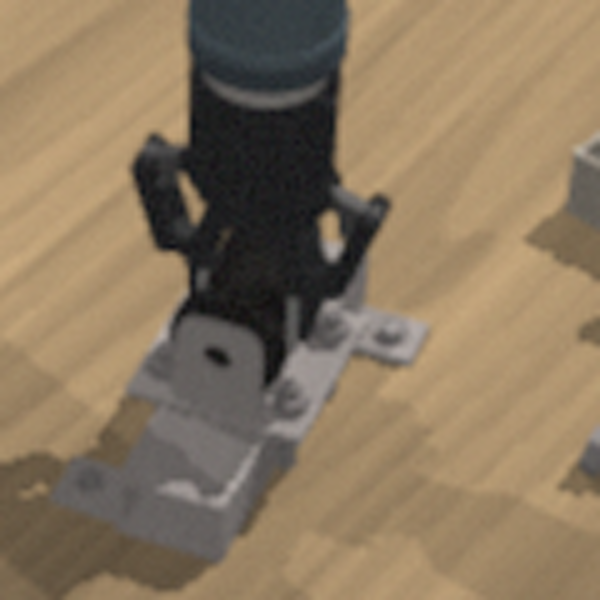

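The roller sits between the ears, slightly above the plate. I set it down and open.

Emit:
send_rows(commands=[[0, 0, 0.002, 0, 0, 0, 1], [0, 0, 0.002, 0, 0, 0, 1], [0, 0, 0.002, 0, 0, 0, 0], [0, 0, 0.002, 0, 0, 0, -0.5], [0, 0, 0.002, 0, 0, 0, -1], [0, 0, 0.002, 0, 0, 0, -1], [0, 0, 0.002, 0, 0, 0, -1], [0, 0, 0.002, 0, 0, 0, -1]])

```text
time: 8.73
position: [0.5615, 0.044, 0.0594]
eef_rot: [3.141, 0.0, 1.805]
ft_force: [0.1, 0.4, -0.4]
width: 0.0851
```

Emit:
send_rows(commands=[[0, 0, -0.02, 0, 0, 0, -1], [0, 0, -0.06, 0, 0, 0, -1], [0, 0, -0.1, 0, 0, 0, -1], [0, 0, -0.14, 0, 0, 0, -1], [0, 0, -0.18, 0, 0, 0, -1], [-0.05, 0, -0.22, 0, 0, 0, -1], [-0.08, 0, -0.22, 0, 0, 0, -1], [-0.08, 0, -0.22, 0, 0, 0, -1], [-0.08, 0, -0.22, 0, 0, 0, -1]])

```text
time: 9.48
position: [0.5811, -0.0386, 0.28]
eef_rot: [3.14, 0.003, 1.798]
ft_force: [0.1, 0.6, 1.0]
width: 0.0852
```

```bash
python3 - <<'E'
from h import *
s=monitor.sense();print(s["time"],s["position"],s["eef_rot"],s["width"],s["ft_force"])
d=cam("wrist","w7"); e=cam("scene","s7",(310,150,430,270),5)
for p in ((-.05,.052,.046),(.05,.052,.046),(.05,-.052,.046),(-.05,-.052,.046),(0,.037,.11),(0,-.037,.11)): print(proj(d,bp(*p)).round(1))
goto((0.44,-0.24,0.22),129)
E
```

```text
9.4833 [ 0.58105036 -0.03856609  0.28000746] [3.14034325e+00 2.52577649e-03 1.79804424e+00] 0.08516049102466973 [0.10390194 0.59005059 1.02488579]
[264.2  72.6]
[365.5  71.8]
[362.6 178.3]
[269. 179.]
[314.7  77.1]
[315.5 168.8]
shift [-0.1683 -0.1835  0.0589] rot [-2.000e-02 -4.000e-02 -2.562e+01]
```

View pics/w7.png

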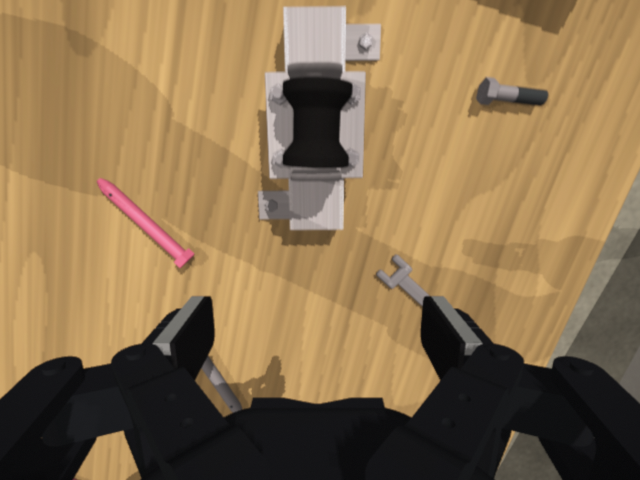

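View pics/s7.png

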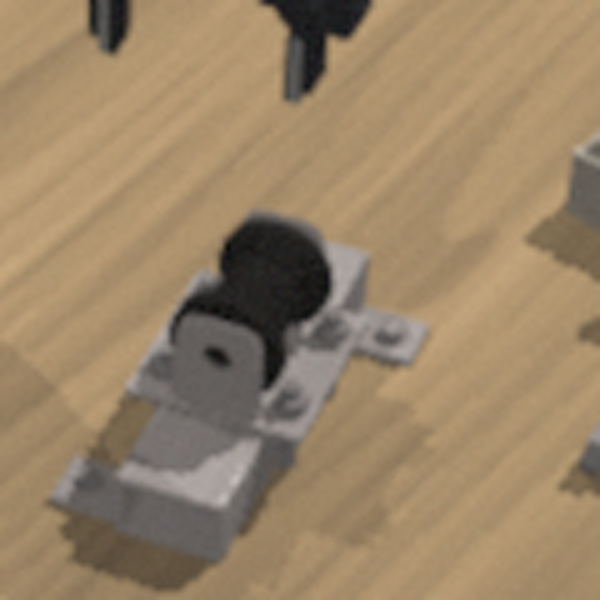

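The roller lies centred between the ears, at about (316,123) in the wrist view. Next is the pin.

Emit:
send_rows(commands=[[-0.168, -0.184, 0.059, 0, 0, -25.6, -1], [-0.168, -0.184, 0.059, 0, 0, -25.6, -1], [-0.168, -0.184, 0.059, 0, 0, -25.6, -1], [-0.168, -0.184, 0.059, 0, 0, -25.6, -1], [-0.168, -0.184, 0.059, 0, 0, -25.6, -1], [-0.168, -0.184, 0.059, 0, 0, -25.6, -1], [-0.168, -0.184, 0.059, 0, 0, -25.6, -1], [-0.168, -0.184, 0.059, 0, 0, -25.6, -1], [-0.168, -0.184, 0.059, 0, 0, -25.6, -1], [-0.168, -0.184, 0.059, 0, 0, -25.6, -1], [-0.168, -0.184, 0.059, 0, 0, -25.6, -1]])

```text
time: 10.5
position: [0.4414, -0.2378, 0.2207]
eef_rot: [3.14, 0.0, 2.256]
ft_force: [1.1, 0.1, -0.6]
width: 0.0853
```

```bash
python3 - <<'E'
from h import *
s=monitor.sense();print(s["time"],s["position"],s["eef_rot"])
d=cam("wrist","w8")
import pickle; pickle.dump(d,open("w8.pkl","wb"))
E
```

```text
10.5 [ 0.44135696 -0.23775287  0.22071415] [3.14047551e+00 4.02188200e-04 2.25592109e+00]
```

View pics/w8.png

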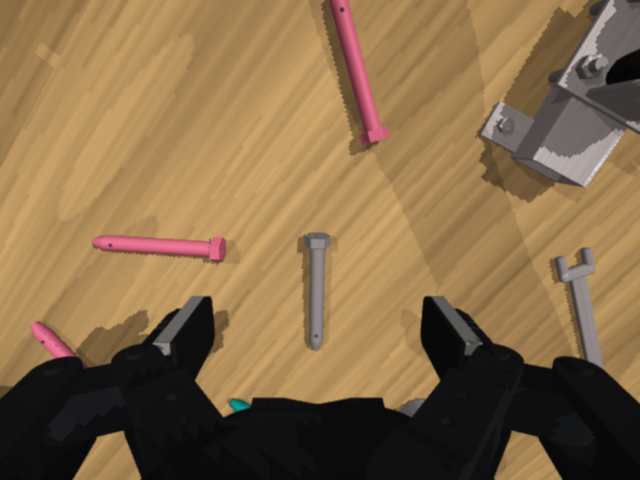

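```bash
python3 - <<'E'
from h import *
import pickle; d=pickle.load(open("w8.pkl","rb"))
im=d["image"]; hsv=cv2.cvtColor(im,cv2.COLOR_BGR2HSV)
m=np.zeros(im.shape[:2],np.uint8); m[220:356,290:345]=(hsv[220:356,290:345,1]<75)
cv2.imwrite("pics/m8.png",cv2.resize(np.hstack([im[220:360,280:355],cv2.merge([m*255]*3)[220:360,280:355]]),None,fx=4,fy=4))
n,l,st,ce=cv2.connectedComponentsWithStats(m); i=1+st[1:,4].argmax(); m=l==i
for y in range(230,356,6):
    xs=np.flatnonzero(m[y]); 
    if len(xs): print(y,xs.min(),xs.max(),(xs.min()+xs.max())/2)
print(st[i])
E
```

```text
236 305 329 317.0
242 305 330 317.5
248 310 324 317.0
254 310 324 317.0
260 310 324 317.0
266 310 323 316.5
272 310 324 317.0
278 310 323 316.5
284 310 323 316.5
290 310 323 316.5
296 310 323 316.5
302 310 323 316.5
308 310 323 316.5
314 310 323 316.5
320 310 323 316.5
326 310 322 316.0
332 310 322 316.0
338 309 322 315.5
344 311 320 315.5
350 315 317 316.0
[ 305  233   26  118 1753]
```

View pics/m8.png

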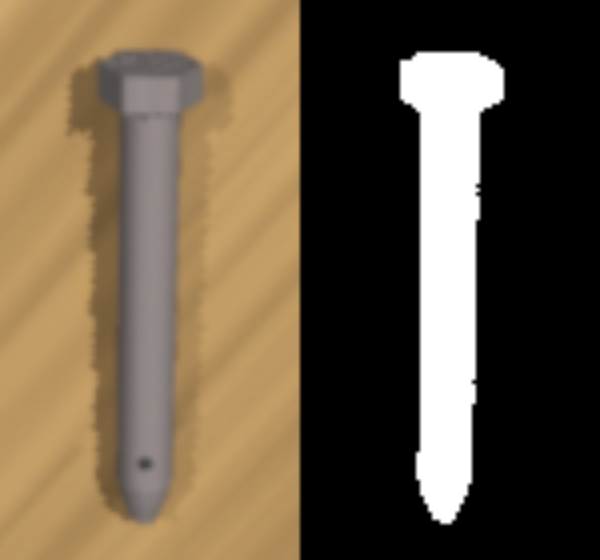

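```bash
python3 - <<'E'
from h import *
import pickle; d=pickle.load(open("w8.pkl","rb"))
N=plane(d,(316.0,350),.009);H=plane(d,(317.2,247.5),.020);M=plane(d,(316.5,300),.018)
print(N,H,M,np.linalg.norm((N-H)[:2]))
u=(N-H);u[2]=0;L=np.linalg.norm(u);u/=L; yaw=np.degrees(np.arctan2(-u[1],-u[0]));print("tool yaw",yaw)
C=(N+H)/2; Hc=C-u*.064; g=Hc+u*.016; print("head",Hc,"grip",g)
goto((g[0],g[1],.06),yaw); print(monitor.sense()["position"])
E
```

```text
[ 0.54374046 -0.36421264  0.009     ] [ 0.46426561 -0.26478173  0.02      ] [ 0.50155739 -0.31161149  0.018     ] 0.12729005944769922
tool yaw 128.63524977470513
head [ 0.46404398 -0.26450445  0.0145    ] grip [ 0.47403374 -0.27700263  0.0145    ]
shift [-0.0509  0.0007  0.1607] rot [0.05 0.02 0.59]
[ 0.4411785  -0.23804905  0.22063715]
```

Pin found: head underside at (317,247), nose at (316,350), 127 mm apart (true length 128 mm). I descend to grip it about 16 mm from the head.

Emit:
send_rows(commands=[[-0.025, 0.0005, 0.04, 0, 0, 0.6, -1], [-0.051, 0.0005, 0.08, 0, 0, 0.6, -1], [-0.051, 0.0005, 0.12, 0, 0, 0.6, -1], [-0.051, 0.0005, 0.16, 0, 0, 0.6, -1], [-0.051, 0.0005, 0.19, 0, 0, 0.6, -0.5], [-0.051, 0.0005, 0.19, 0, 0, 0.6, -0.5], [-0.051, 0.0005, 0.19, 0, 0, 0.6, -0.3], [-0.051, 0.0005, 0.19, 0, 0, 0.6, -0.3]])

```text
time: 11.22
position: [0.4744, -0.2789, 0.0324]
eef_rot: [3.14, 0.002, 2.243]
ft_force: [0.4, -0.2, 0.4]
width: 0.0558
```

```bash
python3 - <<'E'
from h import *
s=monitor.sense();print(s["time"],s["position"],s["eef_rot"],s["width"])
d=cam("wrist","w9")
goto((0.4740,-0.277,.003),128.7)
E
```

```text
11.2167 [ 0.47442643 -0.27885661  0.03237702] [3.13990810e+00 2.26384599e-03 2.24274282e+00] 0.05581226847229315
shift [0.0024 0.0009 0.0299] rot [ 0.11  0.21 -0.23]
```

View pics/w9.png

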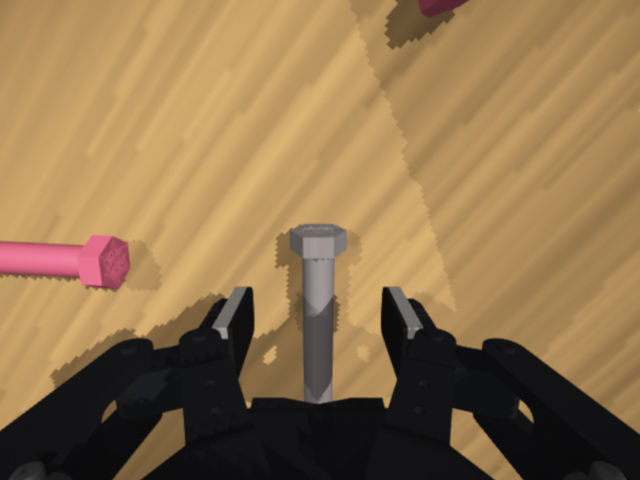

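Emit:
send_rows(commands=[[0.001, 0, 0.015, 0, 0, 0, -0.3], [0.002, 0, 0.025, 0, 0, 0, -0.3], [0.002, 0, 0.029, 0, 0, 0, -0.3], [0.002, 0, 0.029, 0, 0, 0, -0.3], [0.002, 0, 0.029, 0, 0, 0, 1], [0.002, 0, 0.029, 0, 0, 0, 1], [0.002, 0, 0.029, 0, 0, 0, 1], [0.002, 0, 0.029, 0, 0, 0, 1], [0.002, 0, 0.029, 0, 0, 0, 1], [0.002, 0, 0.029, 0, 0, 0, 1], [0.002, 0, 0.029, 0, 0, 0, 1]])

```text
time: 12.18
position: [0.4718, -0.2778, 0.002]
eef_rot: [3.141, 0.001, 2.242]
ft_force: [-0.5, 0.6, 6.3]
width: 0.014
```

```bash
python3 - <<'E'
from h import *
s=monitor.sense();print(s["time"],s["position"],s["eef_rot"],s["width"],s["ft_force"])
d=cam("wrist","w10")
E
```

```text
12.1833 [ 0.47176391 -0.27782809  0.00198581] [3.14134299e+00 1.01901319e-03 2.24171901e+00] 0.014048171412536732 [-0.49603199  0.61661365  6.25790793]
```

View pics/w10.png

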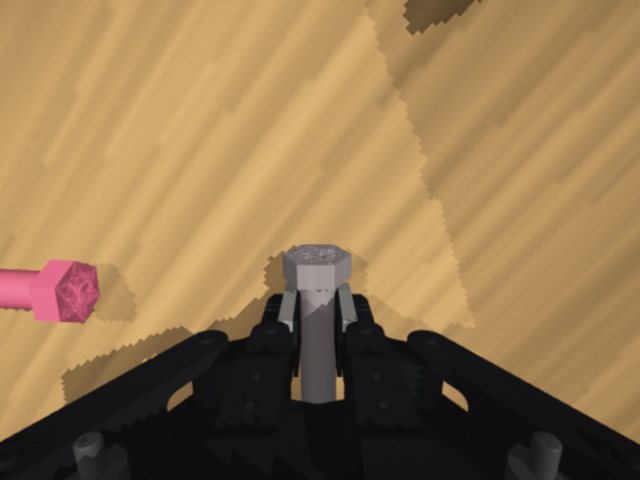

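The pin is gripped with its head at (317,262) just ahead of the pads. I lift it and carry it to the +y side of the bracket.

Emit:
send_rows(commands=[[0, 0, -0.04, 0, 0, 0, 1], [0, 0, -0.08, 0, 0, 0, 1], [0, 0, -0.12, 0, 0, 0, 1], [0, 0, -0.16, 0, 0, 0, 1], [0, 0, -0.2, 0, 0, 0, 1], [0, 0, -0.2, 0, 0, 0, 1], [0, 0, -0.2, 0, 0, 0, 1]])

```text
time: 12.82
position: [0.4721, -0.2783, 0.2031]
eef_rot: [3.141, 0.004, 2.241]
ft_force: [-0.5, -0.6, -3.9]
width: 0.0134
```

```bash
python3 - <<'E'
from h import *
s=monitor.sense();print(s["time"],s["position"],s["eef_rot"],s["width"],s["ft_force"])
p=bp(0,.19,.2);print(p)
goto(p,103.45)
E
```

```text
12.8167 [ 0.47210367 -0.27832153  0.20306645] [3.14088006 0.00382738 2.24094859] 0.013366990379220544 [-0.45210553 -0.57539117 -3.87675408]
[0.51710662 0.22688892 0.2       ]
shift [0.368  0.3491 0.0019] rot [ 0.09  0.21 24.95]
```

Emit:
send_rows(commands=[[0.1, 0.095, 0, 0, 0, 6, 1], [0.2, 0.19, 0, 0, 0, 12, 1], [0.3, 0.29, 0, 0, 0, 18, 1], [0.368, 0.349, 0, 0.1, 0.2, 25, 1], [0.368, 0.349, 0, 0.1, 0.2, 25, 1], [0.368, 0.349, 0, 0.1, 0.2, 25, 1], [0.368, 0.349, 0, 0.1, 0.2, 25, 1], [0.368, 0.349, 0, 0.1, 0.2, 25, 1], [0.368, 0.349, 0, 0.1, 0.2, 25, 1], [0.368, 0.349, 0, 0.1, 0.2, 25, 1], [0.368, 0.349, 0, 0.1, 0.2, 25, 1], [0.368, 0.349, 0, 0.1, 0.2, 25, 1]])

```text
time: 13.82
position: [0.5138, 0.2203, 0.1988]
eef_rot: [-3.135, -0.002, 1.805]
ft_force: [0.6, -0.8, -2.2]
width: 0.0136
```

Emit:
send_rows(commands=[[0.08, 0.075, 0, 0, 0, 0, 1], [0.08, 0.075, 0, 0, 0, 0, 1], [0.08, 0.075, 0, 0, 0, 0, 1]])

```text
time: 14.07
position: [0.5689, 0.3181, 0.1985]
eef_rot: [-3.136, -0.004, 1.808]
ft_force: [0.5, 0.3, -1.6]
width: 0.014
```

```bash
python3 - <<'E'
from h import *
s=monitor.sense();print(s["time"],s["position"],s["eef_rot"],s["width"],s["ft_force"])
goto(bp(0,.19,.2),103.45)
E
```

```text
14.0667 [0.56893591 0.31806853 0.19854405] [-3.13643984 -0.00358087  1.8079966 ] 0.013974977665939472 [ 0.47271178  0.31681359 -1.62197842]
shift [-0.0764 -0.0718 -0.0014] rot [-0.3  -0.2   0.14]
```

The second move was unneeded: the first call had already arrived, so I overshot. I go back.

Emit:
send_rows(commands=[[-0.076, -0.072, -0.001, -0.3, -0.2, 0.1, 1], [-0.076, -0.072, -0.001, -0.3, -0.2, 0.1, 1], [-0.076, -0.072, -0.001, -0.3, -0.2, 0.1, 1], [-0.076, -0.072, -0.001, -0.3, -0.2, 0.1, 1], [-0.076, -0.072, -0.001, -0.3, -0.2, 0.1, 1], [-0.076, -0.072, -0.001, -0.3, -0.2, 0.1, 1]])

```text
time: 14.57
position: [0.5167, 0.2238, 0.201]
eef_rot: [3.141, 0.0, 1.803]
ft_force: [-0.5, -0.1, -2.3]
width: 0.0134
```

```bash
python3 - <<'E'
from h import *
s=monitor.sense();print(s["time"],s["position"],s["eef_rot"],s["width"],s["ft_force"])
w=cam("wrist","w11");t=cam("top","t11",(180,190,310,290),6);e=cam("scene","s11",(310,110,430,210),6)
import pickle; pickle.dump((w,t,e),open("p11.pkl","wb"))
goto(bp(0,.19,.2),103.45)
E
```

```text
14.5667 [0.5166881  0.22383943 0.20099453] [3.14061205e+00 3.05859006e-04 1.80344890e+00] 0.013426292480187717 [-0.47541207 -0.08158262 -2.27709653]
shift [0.0019 0.0005 0.0018] rot [ 0.13 -0.02 -0.06]
```

View pics/w11.png

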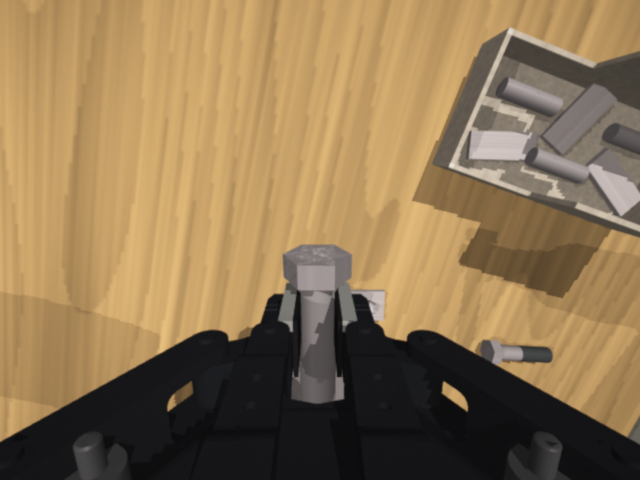

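View pics/t11.png

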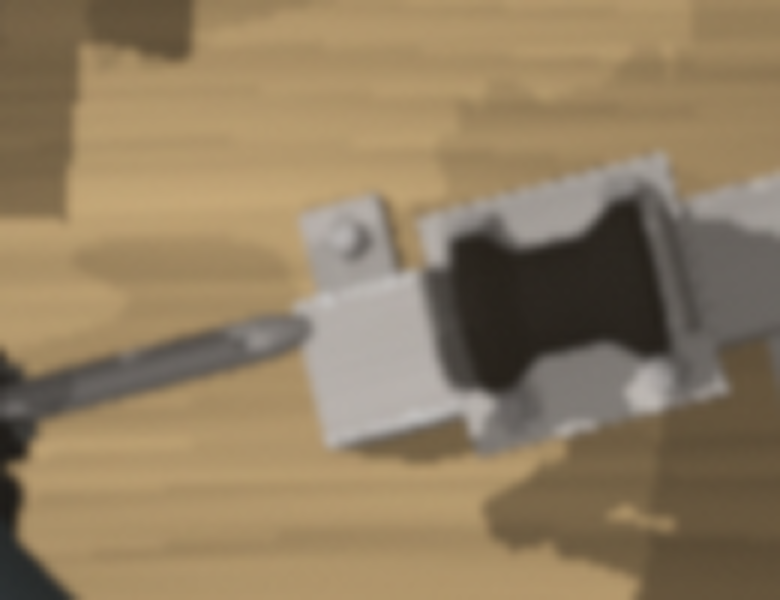

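View pics/s11.png

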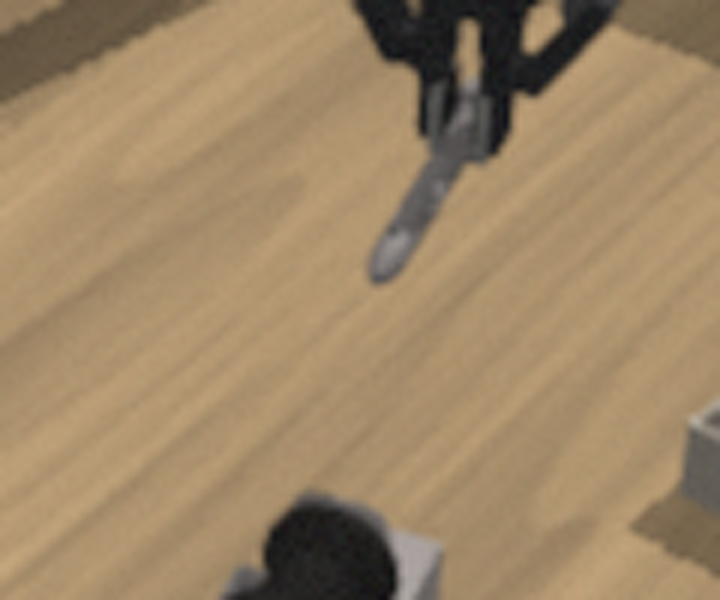

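The nose tip is at (231.5,244.5) in the top view and (373,155.5) in the scene view. I triangulate it.

```bash
python3 - <<'E'
from h import *
import pickle; w,t,e=pickle.load(open("p11.pkl","rb"))
N=tri((t,(231.4,244.5)),(e,(373.1,155.6))); s=monitor.sense()
print(N, "res",proj(t,N),proj(e,N)); print("tool",toolR().T@(N-s["position"]))
# bias check of same views with the bracket's hole/plate corners: near-ear top etc.
# head in wrist: face corners
V=w["view"]
for uv in ((317,290),(317,262),(317,246)):
    for z in (.210,.222): p=plane(w,uv,z); print(uv,z,(toolR().T@(p-s["position"])).round(4))
print([proj(w,s["position"]+toolR()@np.array(p)) for p in ((-.05,0,-.009),(.0,0,-.009))])
E
```

```text
[0.54386165 0.11637273 0.20663555] res [230.6247683  243.61954093] [372.16031104 155.75949305]
tool [-0.11176706  0.0009247  -0.00484029]
(317, 290) 0.21 [ 0.0087 -0.0003 -0.0082]
(317, 290) 0.222 [ 0.014  -0.0003 -0.0202]
(317, 262) 0.21 [ 0.021  -0.0003 -0.0082]
(317, 262) 0.222 [ 0.0252 -0.0002 -0.0202]
(317, 246) 0.21 [ 0.0277 -0.0003 -0.0082]
(317, 246) 0.222 [ 0.0313 -0.0002 -0.0202]
[array([317.76180929, 409.44082512]), array([317.68974127, 310.082929  ])]
```

```bash
cat >> h.py <<'E'
def pose(n=8):
    P=[];Q=[]
    for i in range(n):
        s=monitor.sense();P.append(s["position"]);Q.append(R.from_euler('xyz',s["eef_rot"]).as_quat())
        imaging.read_camera("top")
    P=np.array(P); 
    return P.mean(0),P.std(0),R.from_quat(np.array(Q)).mean().as_matrix()
def goto2(p,yaw_deg,tilt=(0,0,0)):
    P,sd,R0=pose()
    Rt=(R.from_euler('z',yaw_deg,degrees=True)*R.from_euler('x',180,degrees=True)).as_matrix()@R.from_rotvec(np.radians(tilt)).as_matrix()
    print("pos",P.round(4),"sd",sd.round(4),"shift",(R0.T@(np.asarray(p)-P)).round(4),"rot",np.degrees(R.from_matrix(R0.T@Rt).as_rotvec()).round(2))
    v=P-BC; print("in bracket x,y,z",(v@BX).round(4),(v@BY).round(4),P[2].round(4))
E
python3 - <<'E'
from h import *
goto2(bp(0,.19,.0728),103.45,(0,-2.1,0))
E
```

```text
pos [0.5172 0.2245 0.2021] sd [0.     0.0003 0.0001] shift [0.0023 0.0002 0.1293] rot [ 0.15 -2.1  -0.09]
in bracket x,y,z -0.0005 0.1877 0.2021
```

Emit:
send_rows(commands=[[0.002, 0, 0.03, 0.1, -2.1, -0.1, 1], [0.002, 0, 0.06, 0.1, -2.1, -0.1, 1], [0.002, 0, 0.09, 0.1, -2.1, -0.1, 1], [0.002, 0, 0.12, 0.1, -2.1, -0.1, 1], [0.002, 0, 0.129, 0.1, -2.1, -0.1, 1], [0.002, 0, 0.129, 0.1, -2.1, -0.1, 1], [0.002, 0, 0.129, 0.1, -2.1, -0.1, 1]])

```text
time: 15.7
position: [0.5175, 0.2264, 0.0741]
eef_rot: [3.14, 0.037, 1.805]
ft_force: [0.1, 0.4, -2.8]
width: 0.0135
```

```bash
python3 - <<'E'
from h import *
goto2(bp(0,.19,.0728),103.45,(0,-2.1,0))
t=cam("top","t12",(180,190,310,290),6);e=cam("scene","s12",(320,130,440,230),6)
import pickle; pickle.dump((t,e),open("p12.pkl","wb"))
P,_,Rm=pose(2); n=P+Rm@np.array([-.112,.0003,-.005])
print("pred nose px",((proj(t,n)-[180,190])*6).round(),((proj(e,n)-[320,130])*6).round())
for p in ((0,.049,.082),(0,-.049,.082)): print(((proj(t,bp(*p))-[180,190])*6).round(),((proj(e,bp(*p))-[320,130])*6).round())
E
```

```text
pos [0.518  0.2265 0.0748] sd [0.0003 0.0003 0.0004] shift [ 0.0007 -0.0008  0.0019] rot [ 0.19 -0.   -0.04]
in bracket x,y,z 0.0008 0.1894 0.0748
pred nose px [366. 344.] [299. 374.]
[436. 326.] [276. 412.]
[679. 261.] [195. 548.]
```

View pics/t12.png

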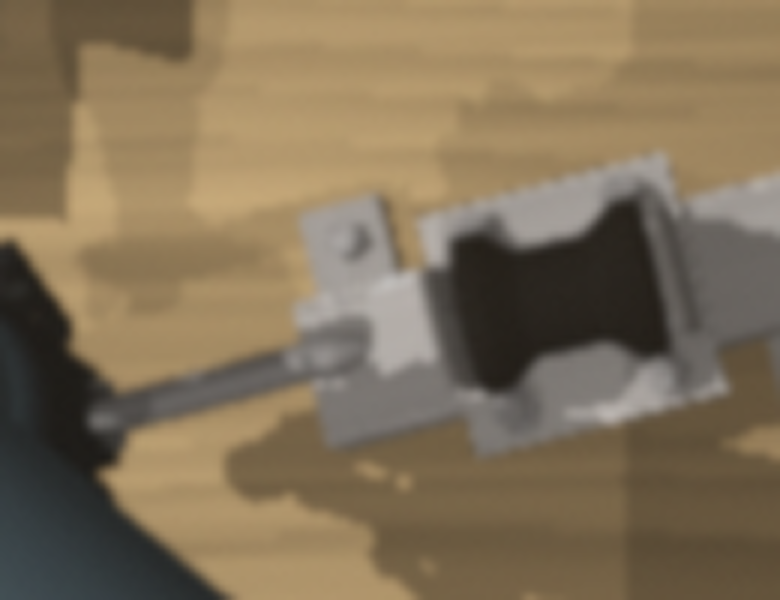

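View pics/s12.png

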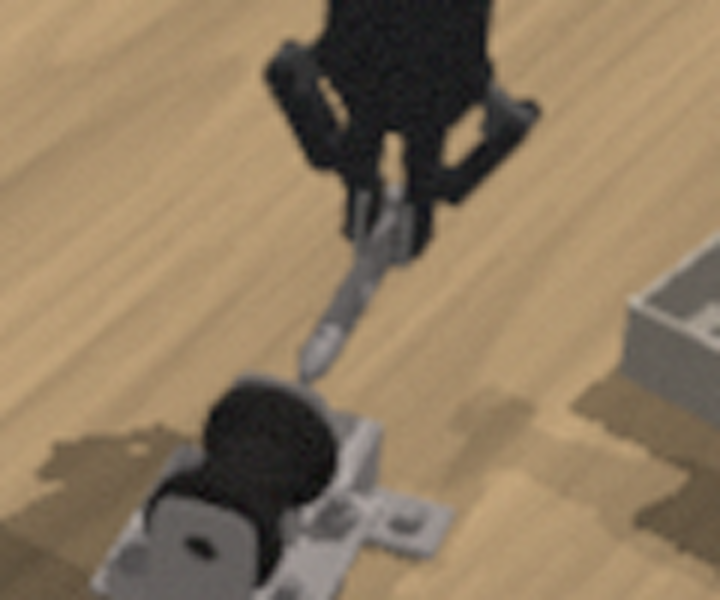

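The nose tip lies within about 1 px of prediction in both views. I make the fine shift and start a slow entry.

Emit:
send_rows(commands=[[0, -0.0008, 0.0013, 0.2, 0, 0, 1], [-0.005, -0.0008, 0.0015, 0.2, 0, 0, 1], [-0.01, -0.0008, 0.0017, 0.2, 0, 0, 1], [-0.015, -0.0008, 0.0019, 0.2, 0, 0, 1], [-0.02, -0.0008, 0.0021, 0.2, 0, 0, 1], [-0.025, -0.0008, 0.0022, 0.2, 0, 0, 1], [-0.03, -0.0008, 0.0024, 0.2, 0, 0, 1], [-0.035, -0.0008, 0.0026, 0.2, 0, 0, 1], [-0.035, -0.0008, 0.0026, 0.2, 0, 0, 1]])

```text
time: 17.05
position: [0.5249, 0.1898, 0.0718]
eef_rot: [-3.139, 0.038, 1.803]
ft_force: [0.2, -1.1, -2.6]
width: 0.0137
```

```bash
python3 - <<'E'
from h import *
goto2(bp(0,.154,.0733),103.45,(0,-2.1,0)); s=monitor.sense(); print(s["time"],s["ft_force"],s["torque"],s["width"])
t=cam("top","t13",(180,190,310,290),6);e=cam("scene","s13",(320,130,440,230),6)
E
```

```text
pos [0.5245 0.1915 0.072 ] sd [0.0002 0.0008 0.0001] shift [ 0.0001  0.0011 -0.0013] rot [-0.14  0.03 -0.03]
in bracket x,y,z -0.0011 0.1539 0.072
17.45 [ 0.29044645  0.20251449 -2.21439573] [0.14950454 0.07449599 0.01271503] 0.013228276226741654
```

View pics/t13.png

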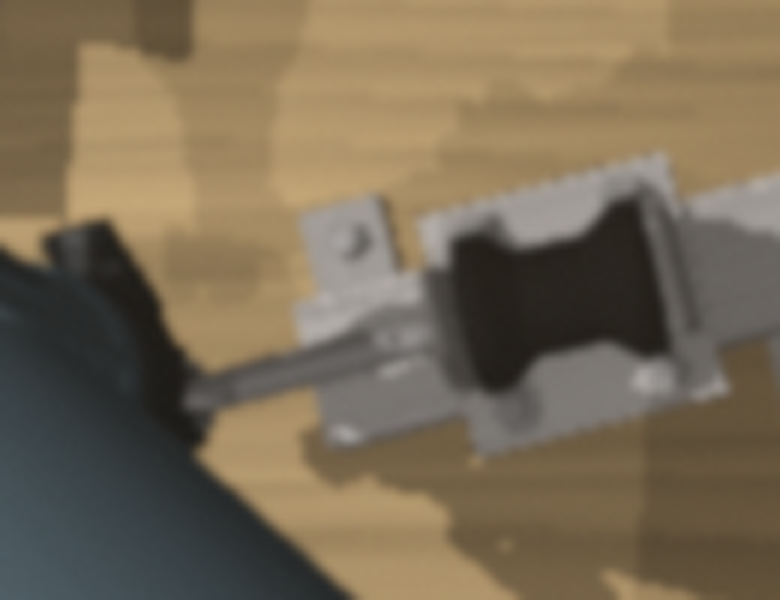

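View pics/s13.png

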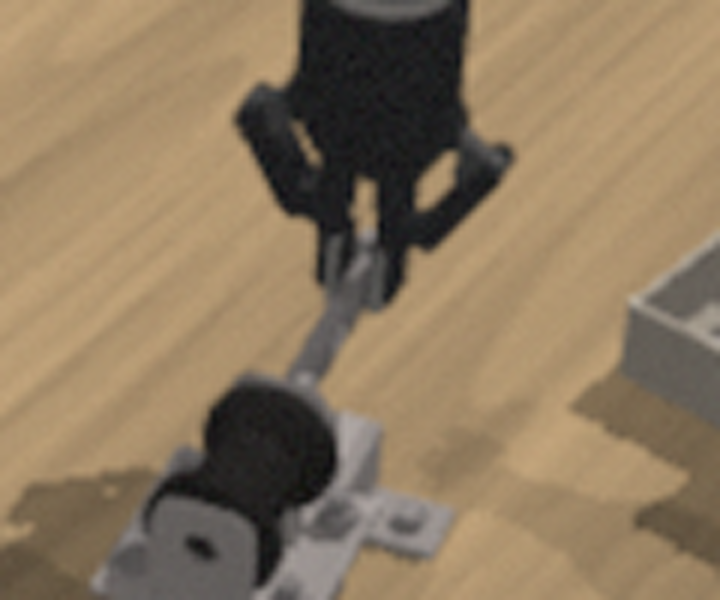

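There is no side force and the nose is inside the near ear. Next I push on into the roller in small steps.

Emit:
send_rows(commands=[[0, 0.0008, -0.0005, 0, 0, 0, 1], [-0.004, 0.0008, -0.0004, 0, 0, 0, 1], [-0.008, 0.0008, -0.0002, 0, 0, 0, 1], [-0.012, 0.0008, 0, 0, 0, 0, 1], [-0.015, 0.0008, 0, 0, 0, 0, 1], [-0.015, 0.0008, 0, 0, 0, 0, 1], [-0.015, 0.0008, 0, 0, 0, 0, 1]])

```text
time: 18.13
position: [0.5288, 0.1762, 0.0724]
eef_rot: [-3.139, 0.038, 1.804]
ft_force: [-0.2, -0.9, -2.1]
width: 0.0134
```

```bash
python3 - <<'E'
from h import *
goto2(bp(0,.139,.0729),103.45,(0,-2.1,0)); s=monitor.sense(); print(s["time"],s["ft_force"],s["torque"],s["width"])
E
```

```text
pos [0.5286 0.1767 0.0724] sd [0.0001 0.0003 0.    ] shift [ 0.0004  0.0004 -0.0005] rot [-0.17  0.06 -0.04]
in bracket x,y,z -0.0004 0.1385 0.0724
18.5333 [-1.01775193 -2.91573469 -2.82677366] [-0.23040314  0.12009346 -0.10855182] 0.013552459996772436
```

Emit:
send_rows(commands=[[-0.004, 0.0003, -0.0002, 0, 0, 0, 1], [-0.008, 0.0003, 0, 0, 0, 0, 1], [-0.012, 0.0003, 0.0001, 0, 0, 0, 1], [-0.016, 0.0003, 0.0003, 0, 0, 0, 1], [-0.02, 0.0003, 0.0004, 0, 0, 0, 1], [-0.024, 0.0003, 0.0005, 0, 0, 0, 1], [-0.024, 0.0003, 0.0005, 0, 0, 0, 1]])

```text
time: 19.12
position: [0.535, 0.1524, 0.0728]
eef_rot: [-3.139, 0.038, 1.804]
ft_force: [0.2, -1.5, -3.2]
width: 0.0137
```

```bash
python3 - <<'E'
from h import *
goto2(bp(0,.115,.0729),103.45,(0,-2.1,0)); s=monitor.sense(); print(s["time"],s["ft_force"],s["torque"],s["width"])
w=cam("wrist","w14");e=cam("scene","s14",(320,130,440,230),6)
E
```

```text
pos [0.5347 0.1532 0.0729] sd [0.0002 0.0005 0.    ] shift [ 0.0007  0.     -0.0001] rot [-0.16  0.07 -0.06]
in bracket x,y,z -0.0 0.1143 0.0729
19.5167 [-0.36968533 -1.84965472 -2.82060044] [-0.11500878  0.18600721 -0.05783042] 0.013690285373156384
```

View pics/w14.png

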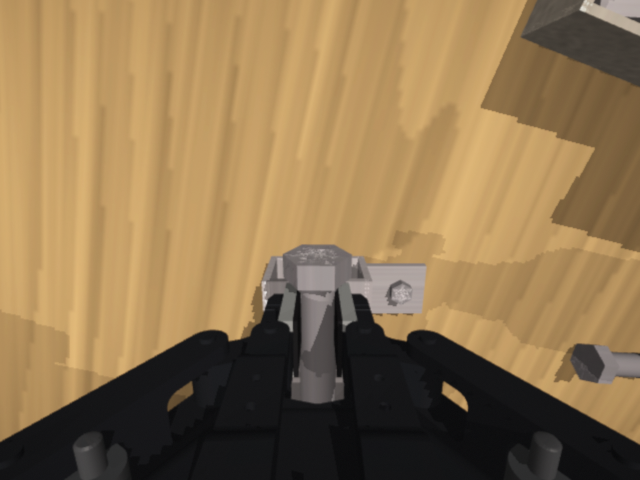

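View pics/s14.png

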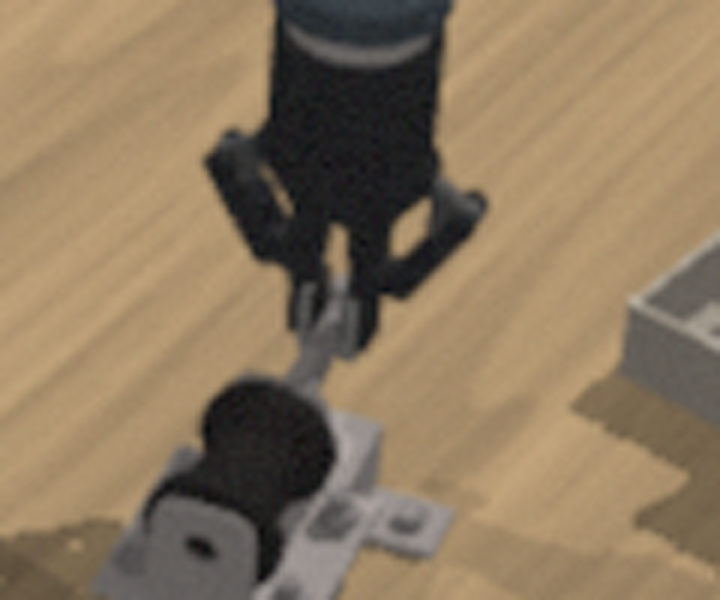

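The pin hasn't slipped and forces are low. I carry on through the roller toward the far ear.

Emit:
send_rows(commands=[[-0.004, 0, 0.0001, 0, 0, 0, 1], [-0.008, 0, 0.0003, 0, 0, 0, 1], [-0.012, 0, 0.0004, 0, 0, 0, 1], [-0.016, 0, 0.0006, 0, 0, 0, 1], [-0.02, 0, 0.0007, 0, 0, 0, 1], [-0.024, 0, 0.0008, 0, 0, 0, 1], [-0.028, 0, 0.001, 0, 0, 0, 1], [-0.032, 0, 0.0011, 0, 0, 0, 1], [-0.036, 0, 0.0013, 0, 0, 0, 1], [-0.036, 0, 0.0013, 0, 0, 0, 1]])

```text
time: 20.45
position: [0.5431, 0.1175, 0.0728]
eef_rot: [-3.139, 0.038, 1.804]
ft_force: [0.5, -1.0, -4.1]
width: 0.0135
```

```bash
python3 - <<'E'
from h import *
goto2(bp(0,.066,.0729),103.45,(0,-2.1,0)); s=monitor.sense(); print(s["time"],s["ft_force"],s["torque"],s["width"])
e=cam("scene","s15",(320,130,440,230),6)
E
```

```text
pos [0.5432 0.1183 0.0729] sd [0.0001 0.0004 0.0001] shift [-0.0123 -0.0001  0.0005] rot [-0.14  0.07 -0.05]
in bracket x,y,z 0.0001 0.0783 0.0729
20.85 [ 0.81356041 -0.21837453 -3.44184903] [ 0.26308778  0.0791533  -0.01516922] 0.013651817658833864
```

View pics/s15.png

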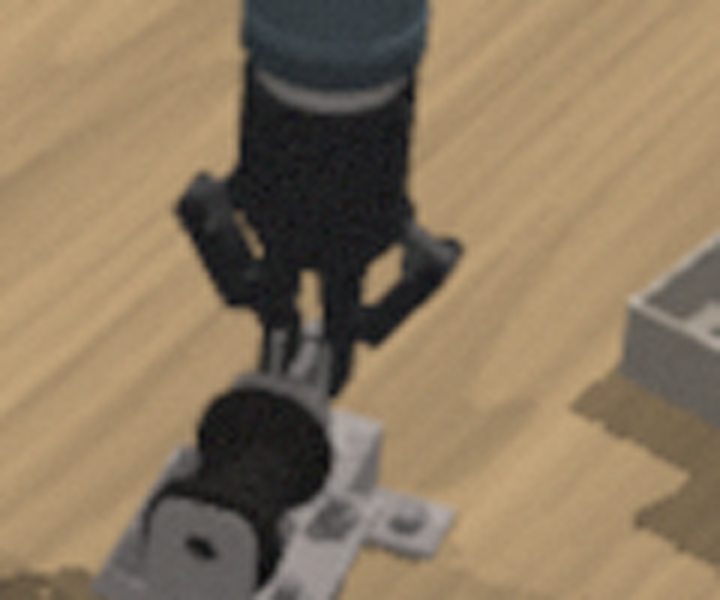

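Emit:
send_rows(commands=[[-0.003, 0, 0.0001, 0, 0, 0, 1], [-0.006, 0, 0.0002, 0, 0, 0, 1], [-0.009, 0, 0.0003, 0, 0, 0, 1], [-0.011, 0, 0.0004, 0, 0, 0, 1], [-0.013, 0, 0.0005, 0, 0, 0, 1], [-0.013, 0, 0.0005, 0, 0, 0, 1]])

```text
time: 21.4
position: [0.5461, 0.1056, 0.0729]
eef_rot: [-3.139, 0.037, 1.804]
ft_force: [0.0, -0.3, -3.6]
width: 0.0138
```

```bash
python3 - <<'E'
from h import *
goto2(bp(0,.066,.0729),103.45,(0,-2.1,0)); s=monitor.sense(); print(s["time"],s["ft_force"],s["torque"],s["width"])
e=cam("scene","s16",(320,130,440,230),6);w=cam("wrist","w16")
P,_,Rm=pose(2); n=P+Rm@np.array([-.112,.0003,-.005]); print(proj(e,n),((proj(e,n)-[320,130])*6))
E
```

```text
pos [0.546  0.1059 0.0729] sd [0.     0.0002 0.    ] shift [0.0004 0.     0.    ] rot [-0.15  0.05 -0.04]
in bracket x,y,z -0.0 0.0656 0.0729
21.8 [ 0.45641519 -0.11464001 -4.16641989] [ 0.26338212  0.0643778  -0.06297469] 0.013678208741751248
[353.06725014 220.56340624] [198.40350083 543.38043741]
```

View pics/s16.png

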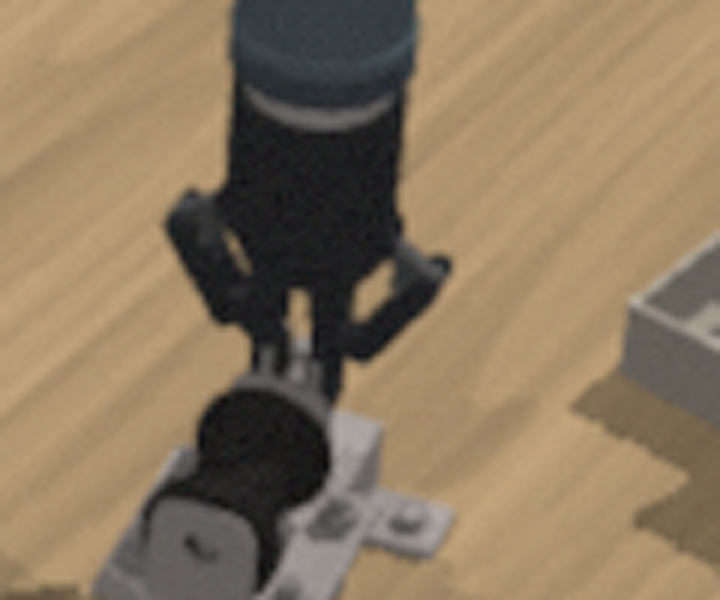

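View pics/w16.png

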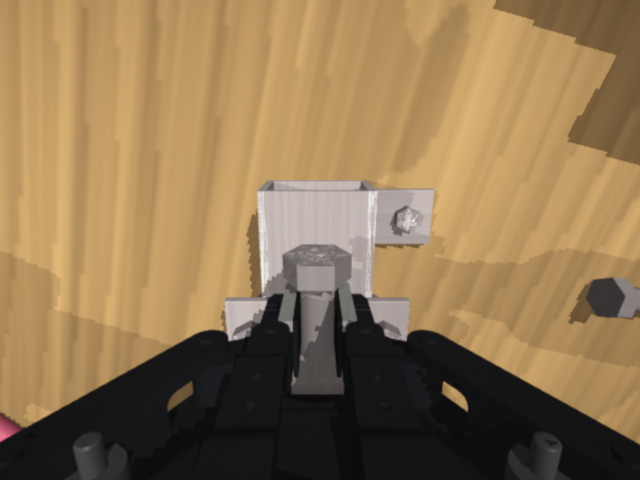

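The nose now shows in the far ear's hole at (205,548) of the crop. I advance 3 mm more and release.

Emit:
send_rows(commands=[[-0.002, 0, 0.0001, 0, 0, 0, 1], [-0.003, 0, 0.0001, 0, 0, 0, 1], [-0.003, 0, 0.0001, 0, 0, 0, 1], [-0.003, 0, 0.0001, 0, 0, 0, 1], [-0.003, 0, 0.0001, 0, 0, 0, 0.3], [-0.003, 0, 0.0001, 0, 0, 0, -0.2], [-0.003, 0, 0.0001, 0, 0, 0, -0.5], [-0.003, 0, 0.0001, 0, 0, 0, -0.5], [-0.003, 0, 0.0001, 0, 0, 0, -0.5]])

```text
time: 22.75
position: [0.5469, 0.1033, 0.0732]
eef_rot: [-3.14, 0.037, 1.805]
ft_force: [-1.2, 0.4, -0.1]
width: 0.0642
```

Emit:
send_rows(commands=[[-0.003, 0, -0.03, 0, 0, 0, -0.5], [-0.003, 0, -0.06, 0, 0, 0, -0.5], [-0.003, 0, -0.09, 0, 0, 0, -0.5], [0.02, 0, -0.09, 0, 0, 0, 0], [0.05, 0, -0.09, 0, 2.1, 0, 1], [0.055, 0, -0.09, 0, 2.1, 0, 1], [0.055, 0, -0.09, 0, 2.1, 0, 1], [0.055, 0, -0.09, 0, 2.1, 0, 1], [0.055, 0, -0.09, 0, 2.1, 0, 1], [0.055, 0, -0.09, 0, 2.1, 0, 1]])

```text
time: 23.58
position: [0.5333, 0.1592, 0.1602]
eef_rot: [-3.138, 0.001, 1.804]
ft_force: [-0.1, 1.0, 0.2]
width: -0.0
```

```bash
python3 - <<'E'
from h import *
goto2(bp(0,.118,.065),103.45); s=monitor.sense(); print(s["time"],s["ft_force"],s["torque"],s["width"])
e=cam("scene","s17",(320,130,440,230),6);w=cam("wrist","w17");t=cam("top","t17",(180,190,310,290),6)
E
```

```text
pos [0.5334 0.1595 0.1606] sd [0.0001 0.0003 0.0002] shift [-0.0026  0.0001  0.0956] rot [-0.17  0.04 -0.07]
in bracket x,y,z 0.0002 0.1207 0.1606
23.9833 [-0.11893776  0.66122813  0.10647048] [-0.03532637  0.02061142 -0.02777117] 9.659793475839689e-05
```

View pics/s17.png

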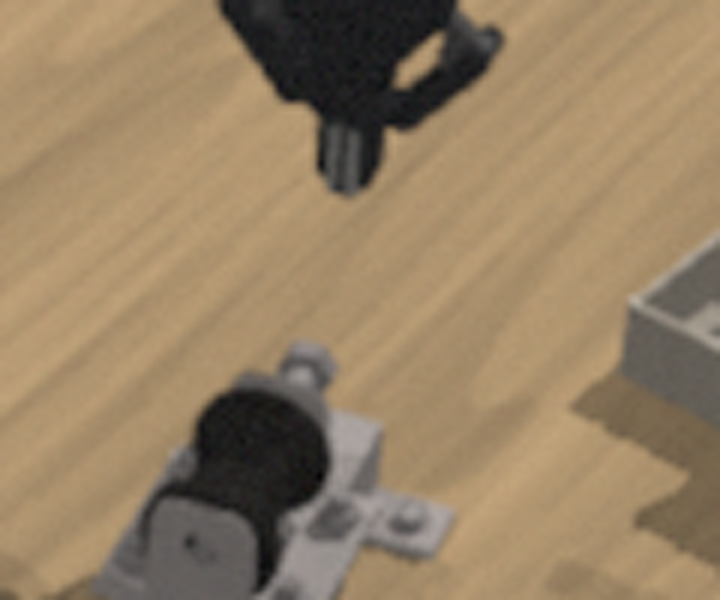

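View pics/w17.png

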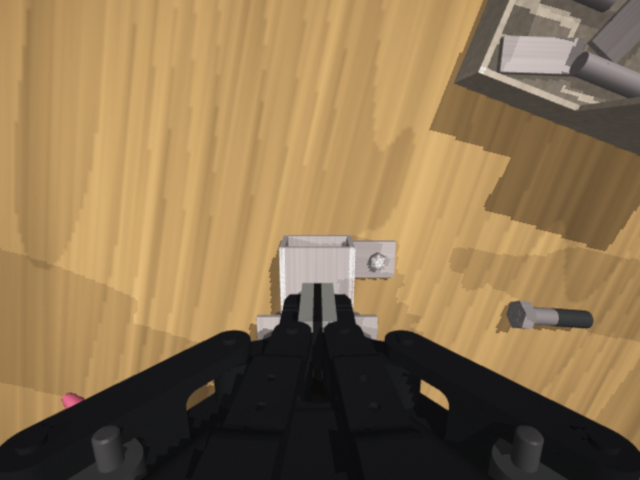

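View pics/t17.png

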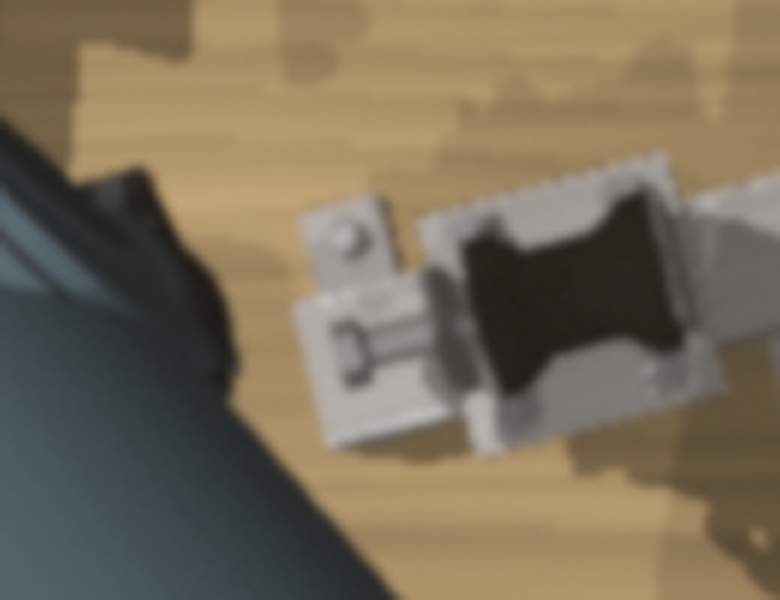

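The pin is resting in both ears, with its head still about 28 mm out. The closed fingers will go down behind the head and push it home.

Emit:
send_rows(commands=[[0, 0, 0.04, -0.2, 0, 0, 1], [0, 0, 0.075, -0.2, 0, 0, 1], [0, 0, 0.095, -0.2, 0, 0, 1], [0, 0, 0.095, -0.2, 0, 0, 1], [-0.005, 0, 0.095, -0.2, 0, 0, 1], [-0.01, 0, 0.095, -0.2, 0, 0, 1], [-0.015, 0, 0.095, -0.2, 0, 0, 1], [-0.02, 0, 0.095, -0.2, 0, 0, 1], [-0.025, 0, 0.095, -0.2, 0, 0, 1], [-0.025, 0, 0.095, -0.2, 0, 0, 1]])

```text
time: 24.97
position: [0.5398, 0.1351, 0.0666]
eef_rot: [3.139, 0.0, 1.804]
ft_force: [0.3, 0.1, -0.3]
width: -0.0004
```

```bash
python3 - <<'E'
from h import *
goto2(bp(0,.07,.065),103.45); s=monitor.sense(); print(s["time"],s["ft_force"],s["torque"],s["width"])
w=cam("wrist","w18");e=cam("scene","s18",(320,130,440,230),6)
E
```

```text
pos [0.5391 0.1352 0.0661] sd [0.0003 0.0002 0.0003] shift [-0.0257 -0.0001  0.0011] rot [ 0.07  0.05 -0.06]
in bracket x,y,z 0.0001 0.0957 0.0661
25.3667 [-0.14821564  0.31682192  0.48593946] [-0.03718519 -0.0214774   0.00102537] 7.522422346457925e-05
```

View pics/w18.png

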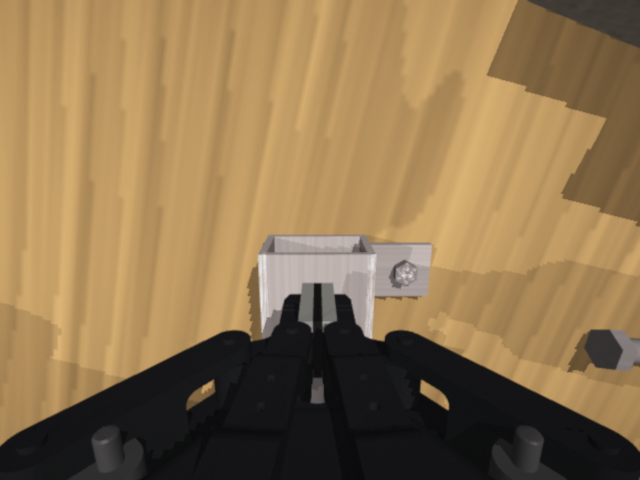

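View pics/s18.png

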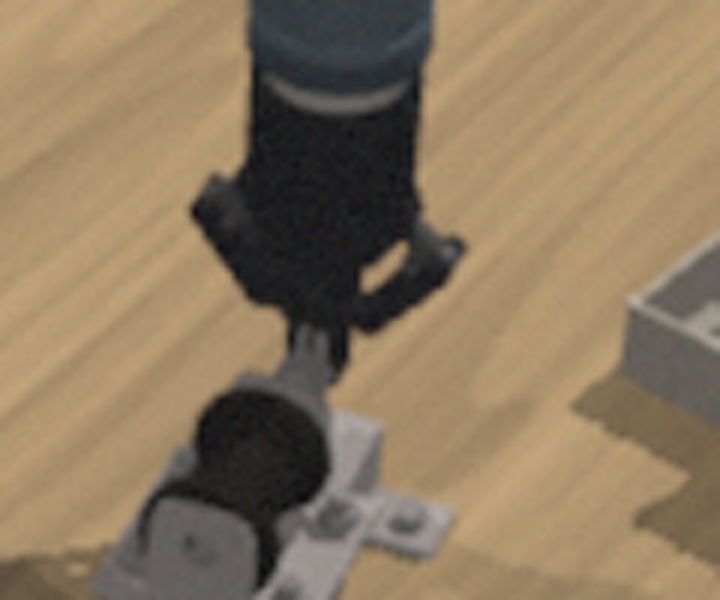

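Emit:
send_rows(commands=[[-0.004, 0, 0.001, 0, 0, 0, 1], [-0.008, 0, 0.001, 0, 0, 0, 1], [-0.012, 0, 0.001, 0, 0, 0, 1], [-0.016, 0, 0.001, 0, 0, 0, 1], [-0.02, 0, 0.001, 0, 0, 0, 1], [-0.022, 0, 0.001, 0, 0, 0, 1], [-0.022, 0, 0.001, 0, 0, 0, 1]])

```text
time: 26.05
position: [0.5441, 0.1158, 0.0652]
eef_rot: [3.139, -0.002, 1.806]
ft_force: [-0.9, 4.1, 2.1]
width: -0.0001
```

```bash
python3 - <<'E'
from h import *
goto2(bp(0,.07,.065),103.45); s=monitor.sense(); print(s["time"],s["ft_force"],s["torque"],s["width"])
e=cam("scene","s19",(320,130,440,230),6);t=cam("top","t19",(180,190,310,290),6)
E
```

```text
pos [0.544  0.1158 0.0652] sd [0. 0. 0.] shift [-0.0057 -0.0003  0.0002] rot [ 0.12 -0.09  0.03]
in bracket x,y,z 0.0003 0.0757 0.0652
26.45 [-1.76397987  5.4491062   2.15803291] [1.03205226 0.26163291 0.00565069] 0.00013375134478632366
```

View pics/s19.png

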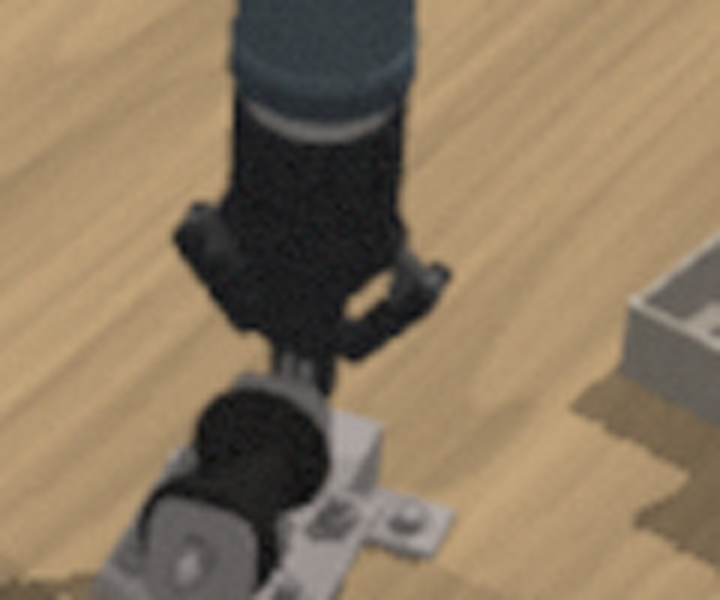

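View pics/t19.png

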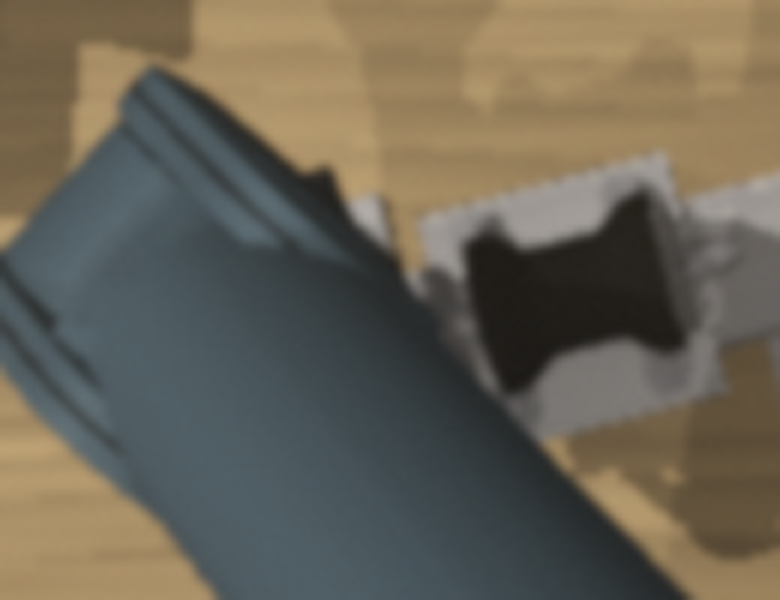

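Emit:
send_rows(commands=[[-0.002, 0, 0, 0, 0, 0, 1], [-0.004, 0, 0, 0, 0, 0, 1], [-0.005, 0, 0, 0, 0, 0, 1], [-0.005, 0, 0, 0, 0, 0, 1], [-0.005, 0, 0, 0, 0, 0, 1]])

```text
time: 26.97
position: [0.5452, 0.1108, 0.0652]
eef_rot: [3.14, -0.001, 1.806]
ft_force: [-0.7, 5.3, 3.1]
width: 0.0002
```

Emit:
send_rows(commands=[[-0.002, 0, 0, 0, 0, 0, 1], [-0.002, 0, 0, 0, 0, 0, 1], [-0.002, 0, 0, 0, 0, 0, 1]])

```text
time: 27.22
position: [0.5453, 0.1105, 0.0653]
eef_rot: [3.139, -0.003, 1.807]
ft_force: [-2.3, 8.5, 1.1]
width: -0.0001
```

```bash
python3 - <<'E'
from h import *
goto2(bp(0,.07,.065),103.45); s=monitor.sense(); print(s["time"],s["ft_force"],s["torque"],s["width"])
E
```

```text
pos [0.5453 0.1105 0.0653] sd [0. 0. 0.] shift [-0.0002 -0.0003  0.0003] rot [ 0.13 -0.18  0.09]
in bracket x,y,z 0.0003 0.0702 0.0653
27.6167 [-1.67776362  8.54454206  2.49800919] [ 1.56343061  0.45105336 -0.08556243] 9.85064434886701e-06
```

It stopped at y=0.0702, the predicted home position, and the force is climbing. I push a little more to confirm the stop.

Emit:
send_rows(commands=[[-0.003, 0, 0, 0, 0, 0, 1], [-0.006, 0, 0, 0, 0, 0, 1], [-0.006, 0, 0, 0, 0, 0, 1], [-0.006, 0, 0, 0, 0, 0, 1]])

```text
time: 27.95
position: [0.5452, 0.1105, 0.0654]
eef_rot: [3.138, -0.011, 1.811]
ft_force: [-5.4, 19.9, -1.4]
width: -0.0003
```

```bash
python3 - <<'E'
from h import *
goto2(bp(0,.07,.065),103.45); s=monitor.sense(); print(s["time"],s["ft_force"])
E
```

```text
pos [0.5453 0.1105 0.0654] sd [0. 0. 0.] shift [-0.0002 -0.0003  0.0004] rot [ 0.2  -0.63  0.33]
in bracket x,y,z 0.0003 0.0702 0.0654
28.35 [-5.06969595 20.16055428 -1.11796748]
```

Hard stop: 20 N with no further movement, so the head is on the ear. I back off and look.

Emit:
send_rows(commands=[[0.01, 0, 0, 0, 0, 0, 1], [0.025, 0, 0, 0, 0, 0, 1], [0.045, 0, 0, 0, 0, 0, 1], [0.045, 0, -0.04, 0, 0, 0, 1], [0.045, 0, -0.08, 0, 0, 0, 1], [0.07, 0, -0.12, 0, 0, 0, 1], [0.1, 0, -0.16, 0, 0, 0, 1], [0.1, 0, -0.2, 0, 0, 0, 1], [0.1, -0.08, -0.2, 0, 0, 0, 0], [0.1, -0.12, -0.2, 0, 0, 0, 0], [0.1, -0.12, -0.2, 0, 0, 0, 0], [0.1, -0.12, -0.2, 0, 0, 0, 0]])

```text
time: 29.35
position: [0.4002, 0.1682, 0.2637]
eef_rot: [-3.137, 0.007, 1.807]
ft_force: [0.6, 0.3, 0.4]
width: 0.0429
```

```bash
python3 - <<'E'
from h import *
s=monitor.sense(); print(s["time"],s["position"],s["ft_force"])
e=cam("scene","s20",(310,130,430,230),6);w=cam("top","t20",(220,190,340,290),6); cam("scene","s20f")
f=lambda d,p,o:((proj(d,bp(*p))-o)*6).round()
for n,p in dict(headout=(0,.059,.082),nose=(0,-.079,.082)).items(): print(n,f(e,p,[310,130]),f(w,p,[220,190]))
E
```

```text
29.35 [0.40024753 0.16822695 0.26367584] [0.60271933 0.31960962 0.39884223]
headout [344. 399.] [171. 332.]
nose [229. 592.] [514. 241.]
```

View pics/s20.png

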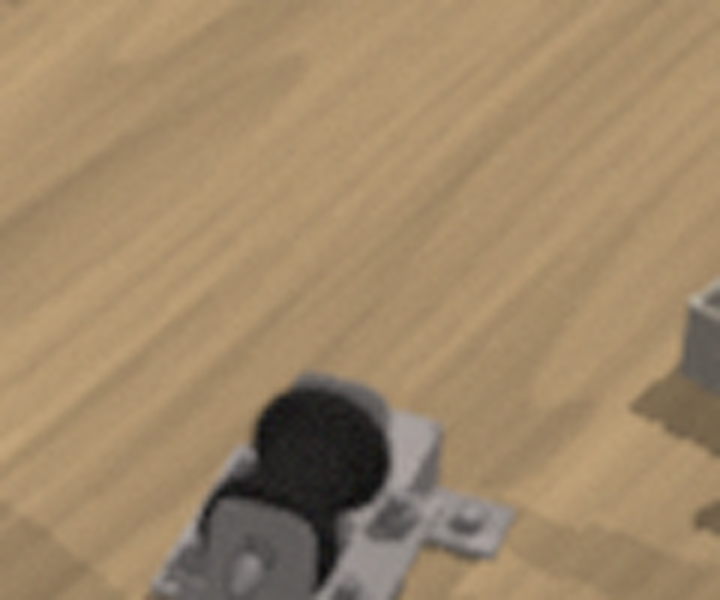

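View pics/t20.png

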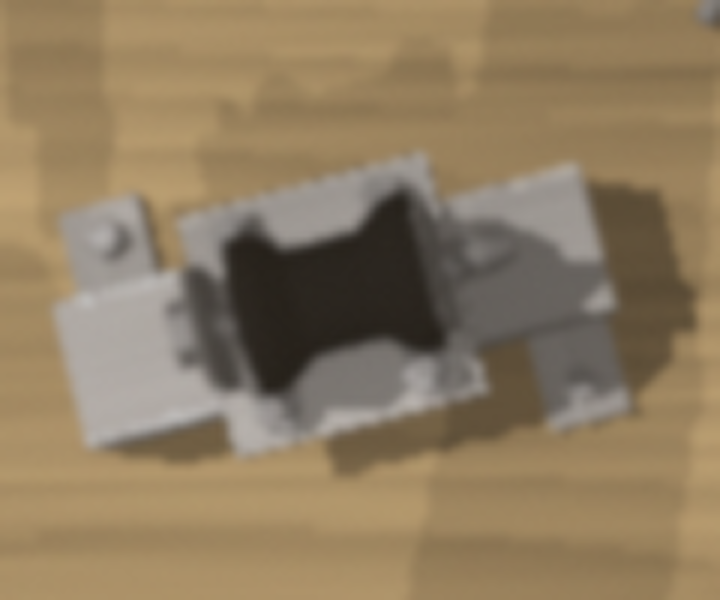

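View pics/s20f.png

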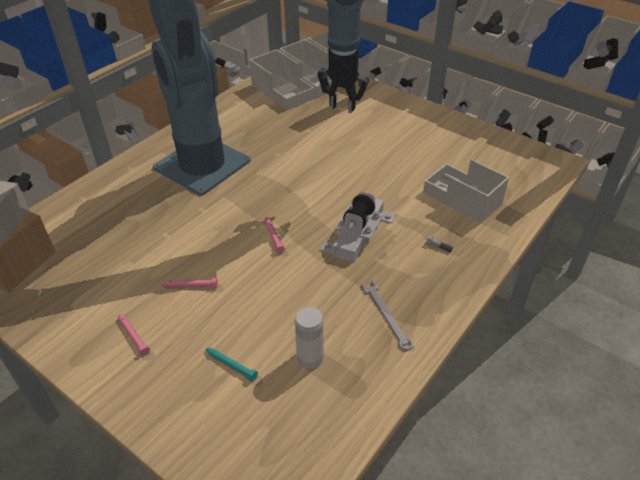

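In the top view, the head's outer face is at about (172,330) against (171,332) predicted for home. The nose is at about (510,248) against (514,241). The other parts are where they were, and the gripper is clear.

```bash
python3 - <<'E'
from h import *
print(ticket.job_done())
E
```

```text
the job is handed in; nothing more can be done
None
```

The roller is fitted between the ears and the pin is pushed fully home from the bracket's +y side. I handed the job in at about 29 s; no verdict was reported.

I laid the roller on the plate and pushed the steel pin through the near ear, the roller and the far ear. Then I let go and pushed the head home with the closed fingers. It stopped at 20 N with no further movement, at the position calculated for the head against the ear.

**Final checks:**
- **Pin:** in the top view, the head's outer face is within about 1 px of the home prediction and the nose is out beyond the far ear. The nose mark is about 1 px off its prediction, within calibration.
- **Roller:** it slid toward the far ear as the pin went through. Its end clearance limits that to 6 mm (8 mm allowed). I did not measure its final position.
- **Bystanders:** the short bolt, spanner and can look unmoved by eye in the scene view, and the gripper is clear of everything.

**Disagreements:**
- **Scene camera:** it read a steady 1 to 1.5 px off from the wrist camera. I went by the wrist camera and the arm's measured position.
- **Extra move:** one carry move was sent when the arm had already arrived, so it overshot in free space. I brought it back and nothing was touched.

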